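# Transfer a row of containers from the block warmer to the rack in reverse order

### The arm

A 7-joint arm with a two-finger parallel gripper is mounted at the origin on the work surface. World frame = base frame: x ahead of the robot, y to its left, z up, the work surface at z = 0. Lengths are in m, angles in degrees, forces in N, time in s.
With the tool pointing down it reaches from about 0.425 to 0.875 m from the base axis. Payload 4.7 kg.
Tool frame: the origin (TCP) lies between the finger pads; the fingertips stand env.finger_overhang ahead of it and the grasp point (between the pads) lies 5 mm behind it (env.finger_overhang is the distance from the TCP to the fingertips, in m); z points along the fingers, y is the line along which they close (so a half turn about z gives the same grasp; the last joint's range is limited). The gripper opens to 87 mm and grips with 3 to 60 N. Pads are 19 mm wide; open, the fingers measure 117 mm over their backs; the gripper's body (75 mm by 190 mm) begins 51 mm behind the grasp point.
Start: joints at [67.901, 18.392, -4.016, 83.108, 1.295, 78.541, -3.26], TCP at [0.253, -0.599, 0.237] pointing down, gripper open.
Joint ranges: [-163.93, 163.93], [-17.29, 119.83], [-79.2, 71.16], [3.27, 140.29], [-89.18, 269.18], [5.43, 117.66], [-154.24, 154.24]. Speed limits (degrees/s): [147.25, 147.25, 180, 180, 180, 180, 180].

### API

Orientations are given as [roll, pitch, yaw] about the fixed x, y, z axes, in that order (R = Rz(yaw) Ry(pitch) Rx(roll)).
In Python, from cell import telemetry, eyes, env, models gives the robot as it stands. The module is installed in compiled form; this text tells all that it offers.
- The arm moves only by the tool drive_tool, never from a script. Its arguments are lists of equal length, an entry for each row: "angular": the turn, a rotation vector about the tool's x, y, z in rad, a list of three; "delta_pos": the shift along the tool's x, y, z in cm, a list of three; "gripper": the finger opening in cm, from 0 to 8.7. A call has 1 to 20 rows; each row shifts and turns the commanded pose from where the row before left it, along the tool's axes as they then stand; what a row does not reach is not made up. A row lasts 1/10 s, in which the tool goes at most 50 mm and 8.59 degrees, less where a joint would pass 70% of its speed; a pose out of reach is approached as far as the arm can. A call with a gripper value outside its range is refused whole. The fingers move at their own pace and stop on an object; "squeeze" is the grip in N (left out, the last holds). Time passes only in rows, so rows that do not move let the fingers close. It gives the time, the measured TCP pose, the force, the opening and the grip force at its end, in the units of the state.
- telemetry.get_obs(): the state, without advancing time (a new reading comes with each control period).
- eyes.read_camera(name): name is "scene" or "side" or "wrist"; returns a dict with "pixels" (480x640x3 uint8, red, green, blue), "mtx" (3x3 intrinsics, pixels), "origin" and "orientation" of the camera in the world. Camera axes: x right, y down, z forward; pixel columns grow to the right and rows downward; lengths in m; the calibration is good to about 2 mm. A picture is of the moment at which its call begins. There is no depth.
- env.sign_off(): hands the job in; it is judged then, once.
Trained networks look in a picture, given as the dict that the camera call returned (one of the last four; its "shot" number tells which), for a name from the list of things; names that differ only in an ending like _2 or _b are one class to them, and where a whole thing is asked for, a point or a joint stands for the part that bears it (a point fixed in the world has none). Each returns a list of dicts, best first, with "p" (0 to 1); they miss things now and then, are a little off and sometimes report something else, mostly with a low value. They report only what shows in the picture. A call takes as long as a camera call. They do not tell look-alikes from the thing itself.
- models.search_frame(picture, target): "centre" ([column, row] in pixels, amid what is visible of it).
- models.cut_out(picture, target): "pixels" (480x640 bool, what is visible of it) and "centre" ([column, row] in pixels, amid what is visible of it).
The state is a dict: "time_s": time; "qpos": joint angles; "joint_velocities": joint speeds; "effort": joint torques, N m; "tool_pos": TCP position; "tool_rot": TCP orientation; "force": force on the tool from outside, world axes, zero at the start; "wrist_torque": the same for the moment, N m; "grip_width": finger opening in m; "grasp_force": force on a finger pad.
Only numpy, scipy, OpenCV 4.12 (cv2) and the standard library are available. Lean on these libraries where they do the work, as an engineer would, in place of code of your own. Each camera call takes 0.05 s, during which the arm holds its last target. There are 200 camera calls.

### The job

Move the four amber containers from the block warmer to the empty grey rack in reverse order: seen from the robot, the one at the left end of the warmer goes into the right-end compartment of the rack, the next into the compartment beside it, and so on, so that each stands upright on the floor of its own compartment. They are glass: keep them upright all the way and set them down gently instead of dropping them, and do not knock over or shift the beaker, the tip box or the large bottle.

Things in the scene. Friction and masses are not known exactly. Their poses are not given: they have to be found in the camera images.
- warmer: Block warmer, fixed: grey base 40 mm high with four aluminium blocks in a row, white control strip 50 mm high on its +x side; 134 x 288 mm. Origin: on its underside, below the middle of the row. y axis: along the row, towards the left seen from the robot (within 0.35 rad); block centres at x = 0, y = +102, +34, -34, -102 mm, shuffled.
- rack: Grey rack, fixed, left or right of the warmer: open tray 72 x 276 mm, four equal compartments in a row, each 66 (x) by 64 (y) mm inside, floor 5 mm and wall tops 24 mm above the bench. Origin: centre of underside. y axis: along the row, towards the left seen from the robot (within 0.35 rad); compartment centres at x = 0, y = +102, +34, -34, -102 mm.
- slim: Slim round amber vial, 26 mm diameter, 90 mm high, black cap of the same diameter on the top 18 mm. About 50 g. Origin: centre of the underside (12 mm above its block's underside at the start); z up.
- jar: Wide round amber jar, 48 mm diameter, 62 mm high, black lid of the same diameter on the top 20 mm. About 130 g. Origin: centre of the underside; z up.
- square: Square amber bottle, body 38 x 38 mm with flat sides and 60 mm high, then a neck and a round black cap 25 mm in diameter from 66 to 82 mm. About 130 g. Origin: centre of the underside; x and y axes square to the flat sides, which start parallel to the warmer's sides; z up.
- flask: Conical amber flask, base 40 mm diameter, tapering from 10 mm up to a neck 21 mm in diameter that runs from 55 to 70 mm height, round black stopper 23 mm in diameter from 70 to 92 mm. About 90 g. Origin: centre of the underside; z up.
- block_slim: The fixed aluminium block 64 x 64 x 26 mm on the warmer, top face 66 mm above the bench, with a 14 mm deep round, 30 mm wide recess that fits the slim vial, which starts standing in it (so it still shows where that one stood). Origin: centre of the underside, 40 mm above the bench; axes parallel to the warmer's.
- block_jar: The fixed aluminium block 64 x 64 x 26 mm on the warmer, top face 66 mm above the bench, with a 14 mm deep round, 52 mm wide recess that fits the wide jar, which starts standing in it (so it still shows where that one stood). Origin: centre of the underside, 40 mm above the bench; axes parallel to the warmer's.
- block_square: The fixed aluminium block 64 x 64 x 26 mm on the warmer, top face 66 mm above the bench, with a 14 mm deep square, 42 mm wide recess that fits the square bottle, which starts standing in it (so it still shows where that one stood). Origin: centre of the underside, 40 mm above the bench; axes parallel to the warmer's.
- block_flask: The fixed aluminium block 64 x 64 x 26 mm on the warmer, top face 66 mm above the bench, with a 14 mm deep round, 44 mm wide recess that fits the conical flask, which starts standing in it (so it still shows where that one stood). Origin: centre of the underside, 40 mm above the bench; axes parallel to the warmer's.
- beaker: Bystander: white beaker, about 72 mm diameter, 90 mm high, loose, beyond the work. Origin: centre of the underside.
- tip_box: Bystander: white box with blue lid, 82 x 117 x 58 mm, loose, beyond the work. Origin: centre of the underside.
- reagent: Bystander: large round amber bottle with white cap, 80 mm diameter, 150 mm high, loose, at the far left. Not one of the four. Origin: centre of the underside.
Mind the look-alikes: they are no part of the job. Leave any blue or purple look-alike of the jar alone.

How it is judged (in metres and radians):
At the end, for the whole second after the job is handed in: Each container stands in the rack compartment that mirrors its block's place in the warmer: within 28 mm of the compartment's centre along the row and 30 mm across, underside less than 12 mm above the rack's underside, upright within 0.12 rad, at rest (((y of block_slim in the frame of warmer between 0.082 and 0.122 m and y of slim in the frame of rack between -0.13 and -0.074 m) or (y of block_slim in the frame of warmer between 0.014 and 0.054 m and y of slim in the frame of rack between -0.062 and -0.006 m) or (y of block_slim in the frame of warmer between -0.054 and -0.014 m and y of slim in the frame of rack between 0.006 and 0.062 m) or (y of block_slim in the frame of warmer between -0.122 and -0.082 m and y of slim in the frame of rack between 0.074 and 0.13 m)) and x of slim in the frame of rack between -0.03 and 0.03 m and z of slim in the frame of rack between 0 and 0.012 m and angle between each of slim, jar, square, flask's own z axis and vertical below 0.12 rad and linear speed of each of slim, jar, square, flask below 0.02 m/s and angular speed of each of slim, jar, square, flask below 0.5 rad/s and ((y of block_jar in the frame of warmer between 0.082 and 0.122 m and y of jar in the frame of rack between -0.13 and -0.074 m) or (y of block_jar in the frame of warmer between 0.014 and 0.054 m and y of jar in the frame of rack between -0.062 and -0.006 m) or (y of block_jar in the frame of warmer between -0.054 and -0.014 m and y of jar in the frame of rack between 0.006 and 0.062 m) or (y of block_jar in the frame of warmer between -0.122 and -0.082 m and y of jar in the frame of rack between 0.074 and 0.13 m)) and x of jar in the frame of rack between -0.03 and 0.03 m and z of jar in the frame of rack between 0 and 0.012 m and ((y of block_square in the frame of warmer between 0.082 and 0.122 m and y of square in the frame of rack between -0.13 and -0.074 m) or (y of block_square in the frame of warmer between 0.014 and 0.054 m and y of square in the frame of rack between -0.062 and -0.006 m) or (y of block_square in the frame of warmer between -0.054 and -0.014 m and y of square in the frame of rack between 0.006 and 0.062 m) or (y of block_square in the frame of warmer between -0.122 and -0.082 m and y of square in the frame of rack between 0.074 and 0.13 m)) and x of square in the frame of rack between -0.03 and 0.03 m and z of square in the frame of rack between 0 and 0.012 m and ((y of block_flask in the frame of warmer between 0.082 and 0.122 m and y of flask in the frame of rack between -0.13 and -0.074 m) or (y of block_flask in the frame of warmer between 0.014 and 0.054 m and y of flask in the frame of rack between -0.062 and -0.006 m) or (y of block_flask in the frame of warmer between -0.054 and -0.014 m and y of flask in the frame of rack between 0.006 and 0.062 m) or (y of block_flask in the frame of warmer between -0.122 and -0.082 m and y of flask in the frame of rack between 0.074 and 0.13 m)) and x of flask in the frame of rack between -0.03 and 0.03 m and z of flask in the frame of rack between 0 and 0.012 m); the robot touches nothing.
It fails at once if a container is tipped by more than 0.6 rad (angle between any of slim, jar, square, flask's own z axis and vertical above 0.6 rad).
It fails at once if a container is dropped (falls freely by more than about 18 mm, reaching 0.6 m/s while nothing touches it) ((contact force between slim and anything else below 0.02 N and linear speed of slim above 0.6 m/s) or (contact force between jar and anything else below 0.02 N and linear speed of jar above 0.6 m/s) or (contact force between square and anything else below 0.02 N and linear speed of square above 0.6 m/s) or (contact force between flask and anything else below 0.02 N and linear speed of flask above 0.6 m/s)).
It fails at once if a container is pressed into the rack with more than 80 N (contact force between any of slim, jar, square, flask and rack above 80 N).
It fails at once if a bystander (beaker, tip box, large bottle) is shifted by more than 20 mm or tipped (distance of any of beaker, tip_box, reagent from where it was at the start of the episode above 0.02 m or angle between any of beaker, tip_box, reagent's own z axis and vertical above 0.3 rad).
It also fails if it takes over 104 s, if anything falls off the work surface, if the arm or the gripper's body presses on something with over 40 N, if the wrist force passes 120 N, or if a joint passes its speed limit or range.

## Working session

There is one attempt and no reset: what is moved stays moved. The work goes in short steps, Python scripts to look and compute and a tool call to move; the robot and the scene stay as the last step left them, time stands still between calls to the robot, and variables do not carry over. Pictures are saved under pics/ and viewed, at most 14 in all, crops included, and the job is handed in when it is done.

Besides the shell and the picture viewer there is one more tool, called after "Request:" as name(argument=value, ...), one argument or row to a line, values as JSON. drive_tool: Moves the arm, as the interface text tells. Its arguments: {"type":"object","properties":{"angular":{"type":"array","items":{"type":"array","items":{"type":"number"}}},"delta_pos":{"type":"array","items":{"type":"array","items":{"type":"number"}}},"gripper":{"type":"array","items":{"type":"number"}},"squeeze":{"type":"number"}},"required":["angular","delta_pos","gripper"]}

```bash
mkdir -p pics; ls; cat > h.py <<'E'
import numpy as np, cv2
from scipy.spatial.transform import Rotation as Ro
from cell import telemetry, eyes, env, models
def Rm(c):
    o=np.array(c["orientation"],float)
    if o.shape==(3,3): return o
    if o.shape==(4,): return Ro.from_quat(o).as_matrix()
    return Ro.from_euler('xyz',o,degrees=True).as_matrix()
def ray(c,uv,z):
    d=Rm(c)@np.linalg.inv(np.array(c["mtx"]))@np.array([uv[0],uv[1],1.]); o=np.array(c["origin"])
    return o+d*(z-o[2])/d[2]
def proj(c,p):
    q=np.array(c["mtx"])@(Rm(c).T@(np.array(p,float)-np.array(c["origin"])))
    return q[:2]/q[2]
def save(c,n): cv2.imwrite(f"pics/{n}.png",c["pixels"][:,:,::-1])
E
python3 - <<'E'
from h import *
print(env.finger_overhang, telemetry.get_obs())
for n in ["scene","side","wrist"]:
    c=eyes.read_camera(n); save(c,n+"0"); print(n,c["origin"],c["orientation"],np.array(c["mtx"]).tolist())
    for t in "warmer rack slim jar square flask block_slim block_jar block_square block_flask beaker tip_box reagent".split():
        print(t,[(np.round(r["centre"]).tolist(),round(r["p"],2)) for r in models.search_frame(c,t)[:3]])
E
```

```text
pics
0.014 {'time_s': 0.0, 'qpos': array([67.90040432, 18.43940961, -4.01707903, 83.17410096,  1.29446686,
       78.54079088, -3.26181237]), 'joint_velocities': array([-0.01390552, -0.03823676,  0.01581366,  0.09755638, -0.16268585,
       -0.09818406,  0.09612509]), 'effort': array([-4.13809948e-04, -4.91282952e+01, -4.04176796e-01, -3.12528491e+01,
       -6.38306653e-02,  4.34051862e-02,  1.54695485e-04]), 'tool_pos': array([ 0.25277811, -0.5982681 ,  0.23546475]), 'tool_rot': array([-1.79890918e+02,  4.70918632e-03,  2.29088819e+01]), 'force': array([ 0.20701173, -0.32867331, -0.13454612]), 'wrist_torque': array([-0.00683665,  0.03286588, -0.00351098]), 'grasp_force': 0.0, 'grip_width': 0.08675114536730387}
scene [ 1.06784533 -0.7118469   0.75967079] [-126.87345872    0.92013421   29.57972239] [[525.2311905801363, 0.0, 316.39830343940315], [0.0, 525.2311905801363, 243.9831639105042], [0.0, 0.0, 1.0]]
warmer [([240.0, 345.0], 0.66)]
rack [([298.0, 230.0], 0.69)]
slim [([185.0, 330.0], 0.6), ([207.0, 305.0], 0.57)]
jar [([321.0, 266.0], 0.8), ([242.0, 263.0], 0.78), ([217.0, 261.0
[... 828 characters left out ...]
322.0], 0.76), ([393.0, 390.0], 0.52)]
block_slim [([368.0, 359.0], 0.79)]
block_jar [([326.0, 315.0], 0.67)]
block_square [([392.0, 389.0], 0.67)]
block_flask [([344.0, 338.0], 0.87), ([194.0, 175.0], 0.66), ([328.0, 301.0], 0.31)]
beaker [([394.0, 229.0], 0.94)]
tip_box [([427.0, 266.0], 0.76), ([368.0, 357.0], 0.64)]
reagent [([195.0, 175.0], 0.74)]
wrist [ 0.31396597 -0.57229458  0.38463341] [ 1.65858659e+02  4.49824166e-03 -6.71106996e+01] [[351.01612501353594, 0.0, 325.2623809358605], [0.0, 351.01612501353594, 237.9728747724923], [0.0, 0.0, 1.0]]
warmer []
rack []
slim []
jar []
square []
flask []
block_slim []
block_jar []
block_square []
block_flask []
beaker []
tip_box []
reagent []
```

View pics/scene0.png

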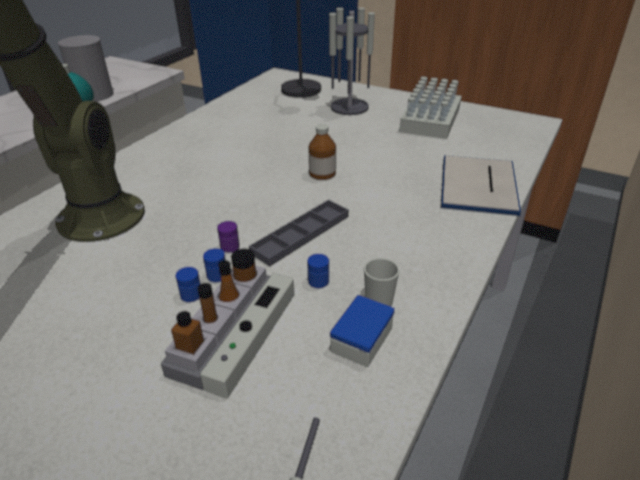

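View pics/side0.png

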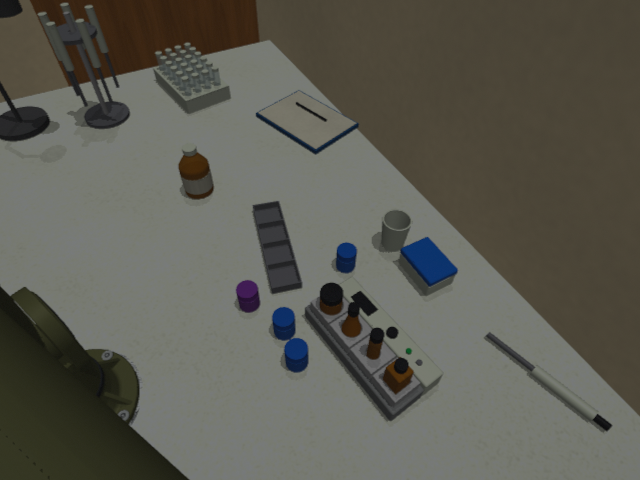

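Scene picture: the amber row on the warmer runs, from the left end, jar (244,264), flask (228,282), slim (207,303), square (187,332). The rack is at (300,232), left of the warmer. The look-alikes are blue jars at (188,284), (215,265) and (318,271), a purple one at (228,236), and the large amber reagent bottle at (322,155). The mapping is jar→rack y=-102, flask→-34, slim→+34, square→+102.

```bash
cat > fit.py <<'E'
from h import *
from scipy.optimize import minimize
S=dict(slim=[(13,0,90)],jar=[(24,0,62)],flask=[(20,0,10),(20,10,10.1,10.5,55),(10.5,55,70),(11.5,70,92)],square=[('sq',19,0,60),(12.5,66,82)])
a=np.linspace(0,2*np.pi,32,endpoint=False); CI=np.c_[np.cos(a),np.sin(a)]; SQ=np.array([[1,1],[1,-1],[-1,-1],[-1,1]])
def parts(n):
    out=[]
    for p in S[n]:
        if p[0]=='sq': out.append([(SQ*p[1],p[2]),(SQ*p[1],p[3])])
        elif len(p)==5: out.append([(CI*p[0],p[1]),(CI*p[3],p[4])])
        else: out.append([(CI*p[0],p[1]),(CI*p[0],p[2])])
    return out
def draw(m,c,n,x,y,yaw,z0):
    R=np.array([[np.cos(yaw),-np.sin(yaw)],[np.sin(yaw),np.cos(yaw)]])
    for rings in parts(n):
        P=[]
        for r,z in rings:
            for q in r/1000@R.T: P.append(proj(c,[x+q[0],y+q[1],max(z/1000+z0,z0)]))
        h=cv2.convexHull(np.array(P,np.float32)).reshape(-1,2)
        cv2.fillConvexPoly(m,np.round(h*16).astype(np.int32),1,shift=4)
ORD=["jar","flask","slim","square"]; YS=[.102,.034,-.034,-.102]
def row(m,c,p):
    for n,y in zip(ORD,YS):
        # recess hides the lowest 14 mm: start bodies at 66mm
        draw_h(m,c,n,p[0]-np.sin(p[2])*y,p[1]+np.cos(p[2])*y,p[2])
def draw_h(m,c,n,x,y,yaw):
    R=np.array([[np.cos(yaw),-np.sin(yaw)],[np.sin(yaw),np.cos(yaw)]])
    for rings in parts(n):
        if rings[1][1]<=14: continue
        P=[proj(c,[x+q[0],y+q[1],.052+max(z,14)/1000]) for r,z in rings for q in r/1000@R.T]
        h=cv2.convexHull(np.array(P,np.float32)).reshape(-1,2)
        cv2.fillConvexPoly(m,np.round(h*16).astype(np.int32),1,shift=4)
def box(m,c,p,x0,x1,y0,y1,z):
    R=np.array([[np.cos(p[2]),-np.sin(p[2])],[np.sin(p[2]),np.cos(p[2])]])
    P=[proj(c,[*(np.array(p[:2])+R@np.array([x,y])),zz]) for x in(x0,x1) for y in(y0,y1) for zz in (0,z)]
    h=cv2.convexHull(np.array(P,np.float32)).reshape(-1,2)
    cv2.fillConvexPoly(m,np.round(h*16).astype(np.int32),1,shift=4)
def iou(a,b): a=a>0;b=b>0; return (a&b).sum()/max(1,(a|b).sum())
def colmask(c,roi):
    hsv=cv2.cvtColor(c["pixels"],cv2.COLOR_RGB2HSV); h,s,v=cv2.split(hsv)
    return ((((h<22)&(s>110))|(v<55))&(roi>0)).astype(np.uint8)
def fit(f,p0,s=(.01,.01,.05)):
    best=None
    for k in range(3):
        sim=np.vstack([p0]+[np.array(p0)+np.eye(3)[i]*s[i]*(1 if k%2==0 else -1) for i in range(3)])
        r=minimize(f,p0,method="Nelder-Mead",options=dict(initial_simplex=sim,xatol=1e-5,fatol=1e-5)); p0=r.x
    return r
E
cat > m1.py <<'E'
from fit import *
cs=[eyes.read_camera(n) for n in("scene","side")]
uv=[[(244,257),(185,318)],[(331,291),(401,365)]]  # jar top, square cap top
e=[]
for c,(j,q) in zip(cs,uv): e.append((ray(c,j,.114),ray(c,q,.134))); print(np.round(e[-1],3).tolist())
j=(e[0][0]+e[1][0])/2;q=(e[0][1]+e[1][1])/2
d=j-q; p0=[(j[0]+q[0])/2,(j[1]+q[1])/2,np.arctan2(-d[0],d[1])]; print(p0)
ms=[]
for c in cs:
    r=np.zeros((480,640),np.uint8); row(r,c,p0); ms.append(colmask(c,cv2.dilate(r,np.ones((9,9)))))
def f(p,idx=(0,1)):
    t=0
    for i in idx:
        m=np.zeros((480,640),np.uint8); row(m,cs[i],p); t+=1-iou(m,ms[i])
    return t
for idx in((0,),(1,),(0,1)):
    r=fit(lambda p:f(p,idx),p0); print("warmer",idx,r.x.round(4),round(r.fun,3))
W=r.x
mr=[models.cut_out(c,"rack")[0]["pixels"] for c in cs]
def g(p,idx=(0,1)):
    t=0
    for i in idx:
        m=np.zeros((480,640),np.uint8); box(m,cs[i],p,-.036,.036,-.138,.138,.024); t+=1-iou(m,mr[i])
    return t
for idx in((0,),(1,),(0,1)):
    p1=np.mean([ray(cs[i],np.argwhere(mr[i]).mean(0)[::-1],.015) for i in idx],0); p1=[p1[0],p1[1],-.2]
    r=min((fit(lambda p:g(p,idx),[p1[0],p1[1],y]) for y in(-.3,0,.3)),key=lambda r:r.fun); print("rack",idx,r.x.round(4),round(r.fun,3))
Rk=r.x; np.save("WR.npy",[W,Rk])
out=[]
for i,c in enumerate(cs):
    im=c["pixels"][:,:,::-1].copy()
    m=np.zeros((480,640),np.uint8); row(m,c,W); k,_=cv2.findContours(m,0,2); cv2.drawContours(im,k,-1,(0,255,0),1)
    m=np.zeros((480,640),np.uint8); box(m,c,Rk,-.036,.036,-.138,.138,.024); k,_=cv2.findContours(m,0,2); cv2.drawContours(im,k,-1,(0,255,255),1)
    x0,y0=((150,190),(240,190))[i]; out.append(cv2.resize(im[y0:y0+220,x0:x0+210],(400,419)))
cv2.imwrite("pics/fit.png",np.hstack(out))
for n,z in(("reagent",.07),("beaker",.045),("tip_box",.05)):
    for c in cs: print(n,[ray(c,models.search_frame(c,n)[0]["centre"],z).round(3).tolist()])
for i,L in((0,[(188,284),(215,265),(228,236),(318,271)]),(1,[(297,355),(284,323),(248,296),(346,258)])):
    print([ray(cs[i],u,.03)[:2].round(3).tolist() for u in L])
E
python3 m1.py
```

```text
[[0.528, -0.074, 0.114], [0.555, -0.277, 0.134]]
[[0.52, -0.066, 0.114], [0.545, -0.273, 0.134]]
[np.float64(0.53713630281281), np.float64(-0.172355560871913), np.float64(0.12602607412330047)]
warmer (0,) [ 0.5352 -0.1712  0.1129] 0.226
warmer (1,) [ 0.5325 -0.1695  0.1263] 0.144
warmer (0, 1) [ 0.5326 -0.1698  0.1293] 0.376
rack (0,) [ 0.5034  0.1825 -0.2411] 0.035
rack (1,) [ 0.5043  0.185  -0.2495] 0.045
rack (0, 1) [ 0.5036  0.1823 -0.2392] 0.087
reagent [[0.406, 0.474, 0.07]]
reagent [[0.398, 0.467, 0.07]]
beaker [[0.764, 0.071, 0.045]]
beaker [[0.787, 0.07, 0.045]]
tip_box [[0.799, -0.09, 0.05]]
tip_box [[0.775, -0.074, 0.05]]
[[0.408, -0.123], [0.418, -0.045], [0.377, 0.056], [0.629, 0.045]]
[[0.412, -0.121], [0.42, -0.042], [0.379, 0.058], [0.629, 0.048]]
```

View pics/fit.png

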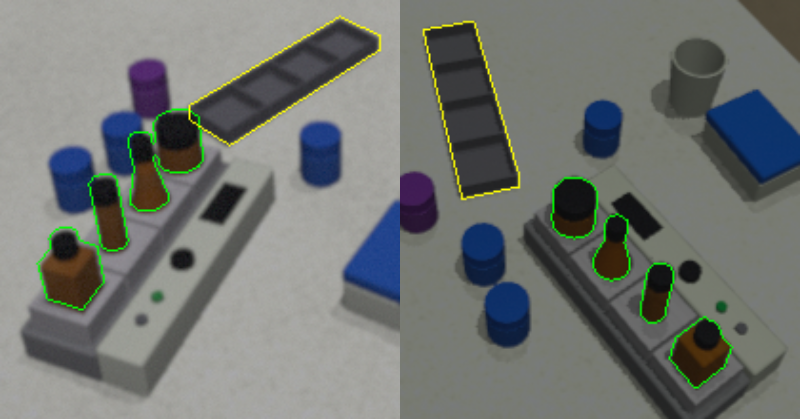

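The green and yellow outlines sit on the containers and the rack. In the right-hand crop, the real jar is the black-lidded amber one at (575,208), on the left-end block; the blue and purple jars stand off the warmer. Next I plan the hover above the jar.

```bash
cat > plan.py <<'E'
from h import *
import sys,json
W=np.array([.533,-.170,.128]); K=np.array([.5037,.183,-.242])
Y=dict(jar=.102,flask=.034,slim=-.034,square=-.102)
G=dict(jar=.043,flask=.080,slim=.048,square=.043)  # grasp point above underside
def tgt(F,y,zunder,g): return [F[0]-np.sin(F[2])*y,F[1]+np.cos(F[2])*y,zunder+g-.005],np.degrees(F[2])+90
def plan(pos,yaw,n,ramp=3,off=(0,0)):
    s=telemetry.get_obs(); p=np.array(s["tool_pos"]); R=Ro.from_euler('xyz',s["tool_rot"],degrees=True)
    Rt=Ro.from_euler('xyz',[180,0,yaw],degrees=True)
    w=np.minimum(np.minimum(np.arange(1,n+1),np.arange(n,0,-1)),ramp).astype(float); w/=w.sum()
    rv=(R.inv()*Rt).as_rotvec(); M=np.zeros((3,3)); Rc=R; a=[]
    for k in w:
        M+=k*Rc.as_matrix(); da=np.round(rv*k,4); a.append(da.tolist()); Rc=Rc*Ro.from_rotvec(da)
    d=np.linalg.solve(M,np.array(pos)-p)*100
    D=[np.round(d*k,2).tolist() for k in w]
    print("t",round(s["time_s"],2),"at",p.round(4),np.round(s["tool_rot"],2),"q7",round(s["qpos"][6],1),"->",np.round(pos,4),round(yaw,1)); print("A",json.dumps(a)); print("D",json.dumps(D))
E
python3 -c "
from plan import *
p,y=tgt(W,.102,.052,.043); p[2]=.2; plan(p,y,20)"
```

```text
t 2.6 at [ 0.253  -0.5988  0.2366] [179.99   0.    22.91] q7 -3.3 -> [ 0.52   -0.0688  0.2   ] 97.3
A [[0.0, 0.0, -0.0241], [0.0, 0.0, -0.0481], [0.0, 0.0, -0.0722], [0.0, 0.0, -0.0722], [0.0, 0.0, -0.0722], [0.0, 0.0, -0.0722], [0.0, 0.0, -0.0722], [0.0, 0.0, -0.0722], [0.0, 0.0, -0.0722], [0.0, 0.0, -0.0722], [0.0, 0.0, -0.0722], [0.0, 0.0, -0.0722], [0.0, 0.0, -0.0722], [0.0, 0.0, -0.0722], [0.0, 0.0, -0.0722], [0.0, 0.0, -0.0722], [0.0, 0.0, -0.0722], [0.0, 0.0, -0.0722], [0.0, 0.0, -0.0481], [0.0, 0.0, -0.0241]]
D [[1.18, -0.1, 0.07], [2.35, -0.21, 0.14], [3.53, -0.31, 0.2], [3.53, -0.31, 0.2], [3.53, -0.31, 0.2], [3.53, -0.31, 0.2], [3.53, -0.31, 0.2], [3.53, -0.31, 0.2], [3.53, -0.31, 0.2], [3.53, -0.31, 0.2], [3.53, -0.31, 0.2], [3.53, -0.31, 0.2], [3.53, -0.31, 0.2], [3.53, -0.31, 0.2], [3.53, -0.31, 0.2], [3.53, -0.31, 0.2], [3.53, -0.31, 0.2], [3.53, -0.31, 0.2], [2.35, -0.21, 0.14], [1.18, -0.1, 0.07]]
```

Request:
drive_tool(
  angular=[
    [0, 0, -0.024],
    [0, 0, -0.048],
    [0, 0, -0.0722],
    [0, 0, -0.0722],
    [0, 0, -0.0722],
    [0, 0, -0.0722],
    [0, 0, -0.0722],
    [0, 0, -0.0722],
    [0, 0, -0.0722],
    [0, 0, -0.0722],
    [0, 0, -0.0722],
    [0, 0, -0.0722],
    [0, 0, -0.0722],
    [0, 0, -0.0722],
    [0, 0, -0.0722],
    [0, 0, -0.0722],
    [0, 0, -0.0722],
    [0, 0, -0.0722],
    [0, 0, -0.048],
    [0, 0, -0.024],
  ],
  delta_pos=[
    [1.18, -0.1, 0.07],
    [2.35, -0.21, 0.14],
    [3.53, -0.31, 0.2],
    [3.53, -0.31, 0.2],
    [3.53, -0.31, 0.2],
    [3.53, -0.31, 0.2],
    [3.53, -0.31, 0.2],
    [3.53, -0.31, 0.2],
    [3.53, -0.31, 0.2],
    [3.53, -0.31, 0.2],
    [3.53, -0.31, 0.2],
    [3.53, -0.31, 0.2],
    [3.53, -0.31, 0.2],
    [3.53, -0.31, 0.2],
    [3.53, -0.31, 0.2],
    [3.53, -0.31, 0.2],
    [3.53, -0.31, 0.2],
    [3.53, -0.31, 0.2],
    [2.35, -0.21, 0.14],
    [1.18, -0.1, 0.07],
  ],
  gripper=[7, 7, 7, 7, 7, 7, 7, 7, 7, 7, 7, 7, 7, 7, 7, 7, 7, 7, 7, 7],
)

```text
time_s: 4.6
tool_pos: [0.5207, -0.0653, 0.2004]
tool_rot: [-180.0, 0.0, 97.7]
force: [0.2, -0.1, 0.3]
grip_width: 0.0706
grasp_force: 0.0
```

```bash
cat > m2.py <<'E'
from fit import *
from plan import W,K
c=eyes.read_camera("wrist"); print(c["origin"],c["orientation"])
r=np.zeros((480,640),np.uint8); row(r,c,W); roi=cv2.dilate(r,np.ones((31,31)))
ms=colmask(c,roi)
def f(p):
    m=np.zeros((480,640),np.uint8); row(m,c,p); return 1-iou(m,ms)
print(f(W)); r=fit(f,list(W),(.004,.004,.03)); print(r.x.round(4),r.fun)
im=c["pixels"][:,:,::-1].copy()
for p,col in((W,(0,255,255)),(r.x,(0,255,0))):
    m=np.zeros((480,640),np.uint8); row(m,c,p); k,_=cv2.findContours(m,0,2); cv2.drawContours(im,k,-1,col,1)
cv2.imwrite("pics/w1.png",im)
from plan import *
p,y=tgt(W,.102,.052,.043); plan(p,y,8)
E
python3 m2.py
```

```text
[0.5119126  0.00097303 0.34840616] [1.65904000e+02 5.93718464e-02 7.69806554e+00]
0.4014655340120614
[ 0.5329 -0.1686  0.1331] 0.3932978308871282
t 4.65 at [ 0.5205 -0.0647  0.2004] [-1.7999e+02 -2.0000e-02  9.7750e+01] q7 9.0 -> [ 0.52   -0.0688  0.09  ] 97.3
A [[-0.0, -0.0, 0.0004], [-0.0, -0.0, 0.0008], [-0.0, -0.0001, 0.0012], [-0.0, -0.0001, 0.0012], [-0.0, -0.0001, 0.0012], [-0.0, -0.0001, 0.0012], [-0.0, -0.0, 0.0008], [-0.0, -0.0, 0.0004]]
D [[-0.02, -0.01, 0.61], [-0.04, -0.01, 1.23], [-0.07, -0.02, 1.84], [-0.07, -0.02, 1.84], [-0.07, -0.02, 1.84], [-0.07, -0.02, 1.84], [-0.04, -0.01, 1.23], [-0.02, -0.01, 0.61]]
```

View pics/w1.png

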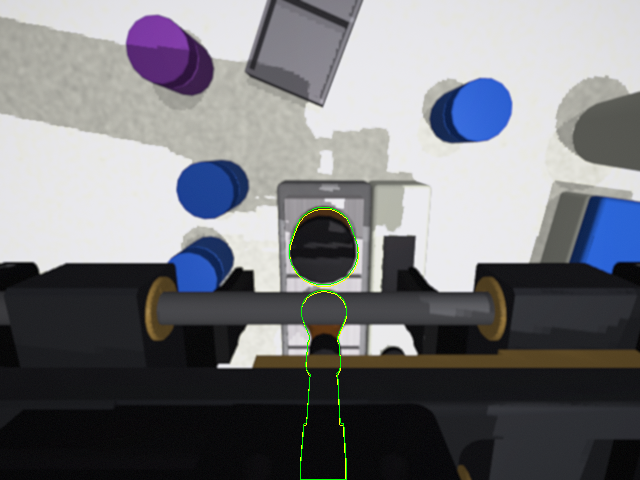

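The wrist view shows the black-lidded jar at (323,245) between the open fingers, and the predicted outline matches it. Descending.

Request:
drive_tool(
  angular=[
    [0, 0, 0.0004],
    [0, 0, 0.0008],
    [0, 0, 0.0012],
    [0, 0, 0.0012],
    [0, 0, 0.0012],
    [0, 0, 0.0012],
    [0, 0, 0.0008],
    [0, 0, 0.0004],
    [0, 0, 0],
    [0, 0, 0],
  ],
  delta_pos=[
    [-0.02, -0.01, 0.61],
    [-0.04, -0.01, 1.23],
    [-0.07, -0.02, 1.84],
    [-0.07, -0.02, 1.84],
    [-0.07, -0.02, 1.84],
    [-0.07, -0.02, 1.84],
    [-0.04, -0.01, 1.23],
    [-0.02, -0.01, 0.61],
    [0, 0, 0],
    [0, 0, 0],
  ],
  gripper=[7, 7, 7, 7, 7, 7, 7, 7, 7, 7],
)

```text
time_s: 5.65
tool_pos: [0.5209, -0.0731, 0.0904]
tool_rot: [180.0, 0.0, 96.9]
force: [-0.7, -0.5, 0.6]
grip_width: 0.0698
grasp_force: 0.0
```

Request:
drive_tool(
  angular=[
    [0, 0, 0],
    [0, 0, 0],
    [0, 0, 0],
    [0, 0, 0],
    [0, 0, 0],
    [0, 0, 0],
    [0, 0, 0],
    [0, 0, 0],
  ],
  delta_pos=[
    [0, 0, 0],
    [0, 0, 0],
    [0, 0, 0],
    [0, 0, 0],
    [0, 0, 0],
    [0, 0, 0],
    [0, 0, 0],
    [0, 0, 0],
  ],
  gripper=[4, 4, 4, 4, 4, 4, 4, 4],
  squeeze=15,
)

```text
time_s: 6.45
tool_pos: [0.5205, -0.0729, 0.0903]
tool_rot: [180.0, 0.0, 96.9]
force: [-1.2, -0.3, 4.5]
grip_width: 0.0478
grasp_force: 15.0
```

```bash
python3 -c "
from plan import *
p,y=tgt(W,.102,.052+.08,.043); plan(p,y,8)"
```

```text
t 6.45 at [ 0.5205 -0.0729  0.0903] [1.7999e+02 2.0000e-02 9.6940e+01] q7 5.4 -> [ 0.52   -0.0688  0.17  ] 97.3
A [[0.0, 0.0, -0.0004], [0.0, 0.0, -0.0008], [0.0, 0.0001, -0.0012], [0.0, 0.0001, -0.0012], [0.0, 0.0001, -0.0012], [0.0, 0.0001, -0.0012], [0.0, 0.0, -0.0008], [0.0, 0.0, -0.0004]]
D [[0.02, -0.0, -0.44], [0.05, -0.0, -0.89], [0.07, -0.0, -1.33], [0.07, -0.0, -1.33], [0.07, -0.0, -1.33], [0.07, -0.0, -1.33], [0.05, -0.0, -0.89], [0.02, -0.0, -0.44]]
```

Request:
drive_tool(
  angular=[
    [0, 0, 0],
    [0, 0, 0],
    [0, 0, 0],
    [0, 0, 0],
    [0, 0, 0],
    [0, 0, 0],
    [0, 0, 0],
    [0, 0, 0],
    [0, 0, 0],
    [0, 0, 0],
  ],
  delta_pos=[
    [0, 0, -0.3],
    [0, 0, -0.6],
    [0, 0, -1.0],
    [0, 0, -1.3],
    [0, 0, -1.3],
    [0, 0, -1.3],
    [0, 0, -1.1],
    [0, 0, -0.6],
    [0, 0, 0],
    [0, 0, 0],
  ],
  gripper=[4, 4, 4, 4, 4, 4, 4, 4, 4, 4],
)

```text
time_s: 7.45
tool_pos: [0.5202, -0.0729, 0.1647]
tool_rot: [-180.0, 0.0, 96.9]
force: [-0.3, 0.5, -1.1]
grip_width: 0.0479
grasp_force: 15.0
```

```bash
python3 -c "
from plan import *
c=eyes.read_camera('side'); save(c,'s1')
s=telemetry.get_obs(); print(s['force'],s['grip_width'],s['grasp_force'])
p,y=tgt(K,-.102-.004,.070,.043); plan(p,y,12)"
```

```text
[-0.10538224 -0.12038234 -2.12257458] 0.04767337164703502 14.999817267525941
t 7.5 at [ 0.52   -0.0728  0.1644] [-1.7994e+02 -2.0000e-02  9.6930e+01] q7 8.1 -> [0.4783 0.0801 0.108 ] 76.1
A [[-0.0, -0.0, 0.0121], [-0.0001, -0.0, 0.0242], [-0.0001, -0.0, 0.0363], [-0.0001, -0.0, 0.0363], [-0.0001, -0.0, 0.0363], [-0.0001, -0.0, 0.0363], [-0.0001, -0.0, 0.0363], [-0.0001, -0.0, 0.0363], [-0.0001, -0.0, 0.0363], [-0.0001, -0.0, 0.0363], [-0.0001, -0.0, 0.0242], [-0.0, -0.0, 0.0121]]
D [[0.51, -0.16, 0.19], [1.01, -0.32, 0.38], [1.52, -0.49, 0.56], [1.52, -0.49, 0.56], [1.52, -0.49, 0.56], [1.52, -0.49, 0.56], [1.52, -0.49, 0.56], [1.52, -0.49, 0.56], [1.52, -0.49, 0.56], [1.52, -0.49, 0.56], [1.01, -0.32, 0.38], [0.51, -0.16, 0.19]]
```

View pics/s1.png

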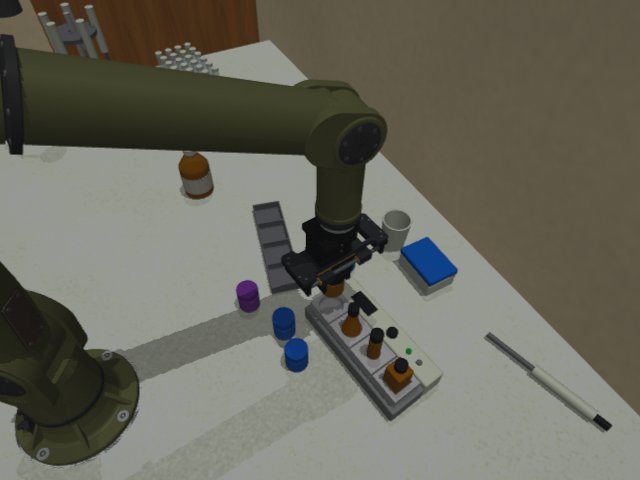

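The jar is lifted upright at (335,287), and its recess on the warmer is empty. Carrying it over.

Request:
drive_tool(
  angular=[
    [0, 0, 0.0121],
    [0, 0, 0.0242],
    [0, 0, 0.0363],
    [0, 0, 0.0363],
    [0, 0, 0.0363],
    [0, 0, 0.0363],
    [0, 0, 0.0363],
    [0, 0, 0.0363],
    [0, 0, 0.0363],
    [0, 0, 0.0363],
    [0, 0, 0.0242],
    [0, 0, 0.0121],
    [0, 0, 0],
    [0, 0, 0],
    [0, 0, 0],
    [0, 0, 0],
  ],
  delta_pos=[
    [0.51, -0.16, 0.19],
    [1.01, -0.32, 0.38],
    [1.52, -0.49, 0.56],
    [1.52, -0.49, 0.56],
    [1.52, -0.49, 0.56],
    [1.52, -0.49, 0.56],
    [1.52, -0.49, 0.56],
    [1.52, -0.49, 0.56],
    [1.52, -0.49, 0.56],
    [1.52, -0.49, 0.56],
    [1.01, -0.32, 0.38],
    [0.51, -0.16, 0.19],
    [0, 0, 0],
    [0, 0, 0],
    [0, 0, 0],
    [0, 0, 0],
  ],
  gripper=[4, 4, 4, 4, 4, 4, 4, 4, 4, 4, 4, 4, 4, 4, 4, 4],
)

```text
time_s: 9.1
tool_pos: [0.4788, 0.0796, 0.1089]
tool_rot: [180.0, 0.0, 76.1]
force: [0.7, 1.0, -1.7]
grip_width: 0.0476
grasp_force: 15.0
```

```bash
python3 -c "
from plan import *
c=eyes.read_camera('wrist'); im=c['pixels'][:,:,::-1].copy()
R=lambda x,y,z:[K[0]+np.cos(K[2])*x-np.sin(K[2])*y,K[1]+np.sin(K[2])*x+np.cos(K[2])*y,z]
for y in(-.102,-.034,.034,.102):
    q=np.array([proj(c,R(a*.033,y+b*.032,.024)) for a,b in((1,1),(1,-1),(-1,-1),(-1,1))]).round().astype(int); cv2.polylines(im,[q],1,(0,255,0),1)
cv2.imwrite('pics/w2.png',im)
p,y=tgt(K,-.102-.004,.006,.043); plan(p,y,10)"
```

```text
t 9.15 at [0.4788 0.0797 0.1089] [1.7998e+02 1.0000e-02 7.6080e+01] q7 -30.7 -> [0.4783 0.0801 0.044 ] 76.1
A [[0.0, 0.0, -0.0], [0.0, 0.0, -0.0001], [0.0, 0.0, -0.0001], [0.0, 0.0, -0.0001], [0.0, 0.0, -0.0001], [0.0, 0.0, -0.0001], [0.0, 0.0, -0.0001], [0.0, 0.0, -0.0001], [0.0, 0.0, -0.0001], [0.0, 0.0, -0.0]]
D [[0.0, -0.0, 0.27], [0.0, -0.0, 0.54], [0.0, -0.01, 0.81], [0.0, -0.01, 0.81], [0.0, -0.01, 0.81], [0.0, -0.01, 0.81], [0.0, -0.01, 0.81], [0.0, -0.01, 0.81], [0.0, -0.0, 0.54], [0.0, -0.0, 0.27]]
```

View pics/w2.png

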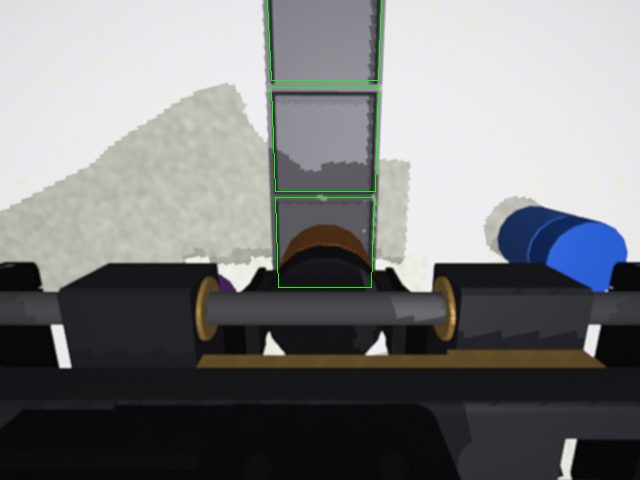

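The rack outline matches, and the jar at (325,250) is centred over its compartment. Lowering it.

Request:
drive_tool(
  angular=[
    [0, 0, 0],
    [0, 0, 0],
    [0, 0, 0],
    [0, 0, 0],
    [0, 0, 0],
    [0, 0, 0],
    [0, 0, 0],
    [0, 0, 0],
    [0, 0, 0],
    [0, 0, 0],
    [0, 0, 0],
    [0, 0, 0],
    [0, 0, 0],
    [0, 0, 0],
  ],
  delta_pos=[
    [0, 0, 0.3],
    [0, 0, 0.5],
    [0, 0, 0.8],
    [0, 0, 0.8],
    [0, 0, 0.8],
    [0, 0, 0.8],
    [0, 0, 0.8],
    [0, 0, 0.6],
    [0, 0, 0.4],
    [0, 0, 0.3],
    [0, 0, 0.2],
    [0, 0, 0.1],
    [0, 0, 0],
    [0, 0, 0],
  ],
  gripper=[4, 4, 4, 4, 4, 4, 4, 4, 4, 4, 4, 4, 4, 4],
)

```text
time_s: 10.55
tool_pos: [0.4788, 0.0803, 0.0449]
tool_rot: [180.0, 0.0, 76.1]
force: [0.2, 0.2, -1.5]
grip_width: 0.0479
grasp_force: 15.0
```

Request:
drive_tool(
  angular=[
    [0, 0, 0],
    [0, 0, 0],
    [0, 0, 0],
    [0, 0, 0],
    [0, 0, 0],
    [0, 0, 0],
    [0, 0, 0],
  ],
  delta_pos=[
    [0, 0, 0.05],
    [0, 0, 0.05],
    [0, 0, 0.05],
    [0, 0, 0],
    [0, 0, 0],
    [0, 0, 0],
    [0, 0, 0],
  ],
  gripper=[4, 4, 4, 4, 4, 4, 4],
)

```text
time_s: 11.25
tool_pos: [0.4787, 0.0803, 0.0433]
tool_rot: [180.0, 0.0, 76.1]
force: [0.3, -0.3, 0.2]
grip_width: 0.0477
grasp_force: 15.0
```

Force shows it is on the floor. Releasing, then rising.

Request:
drive_tool(
  angular=[
    [0, 0, 0],
    [0, 0, 0],
    [0, 0, 0],
    [0, 0, 0],
    [0, 0, 0],
    [0, 0, 0],
    [0, 0, 0],
    [0, 0, 0],
    [0, 0, 0],
    [0, 0, 0],
    [0, 0, 0],
    [0, 0, 0],
    [0, 0, 0],
    [0, 0, 0],
    [0, 0, 0],
  ],
  delta_pos=[
    [0, 0, 0],
    [0, 0, 0],
    [0, 0, 0],
    [0, 0, 0],
    [0, 0, -0.5],
    [0, 0, -1.0],
    [0, 0, -2.0],
    [0, 0, -3.0],
    [0, 0, -3.0],
    [0, 0, -3.0],
    [0, 0, -2.0],
    [0, 0, -1.0],
    [0, 0, 0],
    [0, 0, 0],
    [0, 0, 0],
  ],
  gripper=[6.5, 6.5, 6.5, 6.5, 6.5, 6.5, 6.5, 6.5, 6.5, 6.5, 6.5, 6.5, 6.5, 6.5, 6.5],
)

```text
time_s: 12.75
tool_pos: [0.4777, 0.0802, 0.197]
tool_rot: [-179.9, 0.0, 76.1]
force: [-0.9, 0.4, -0.1]
grip_width: 0.065
grasp_force: 0.0
```

```bash
python3 -c "
from plan import *
p,y=tgt(W,.034,.052,.080); p[2]=.2; plan(p,y,12)"
```

```text
t 12.75 at [0.4777 0.0802 0.197 ] [-1.7987e+02  4.0000e-02  7.6140e+01] q7 -26.9 -> [ 0.5287 -0.1363  0.2   ] 97.3
A [[-0.0001, 0.0, -0.0123], [-0.0002, 0.0, -0.0247], [-0.0002, 0.0, -0.037], [-0.0002, 0.0, -0.037], [-0.0002, 0.0, -0.037], [-0.0002, 0.0, -0.037], [-0.0002, 0.0, -0.037], [-0.0002, 0.0, -0.037], [-0.0002, 0.0, -0.037], [-0.0002, 0.0, -0.037], [-0.0002, 0.0, -0.0247], [-0.0001, 0.0, -0.0123]]
D [[-0.71, 0.22, -0.01], [-1.42, 0.45, -0.02], [-2.13, 0.67, -0.03], [-2.13, 0.67, -0.03], [-2.13, 0.67, -0.03], [-2.13, 0.67, -0.03], [-2.13, 0.67, -0.03], [-2.13, 0.67, -0.03], [-2.13, 0.67, -0.03], [-2.13, 0.67, -0.03], [-1.42, 0.45, -0.02], [-0.71, 0.22, -0.01]]
```

Request:
drive_tool(
  angular=[
    [0, 0, -0.0123],
    [0, 0, -0.0247],
    [0, 0, -0.037],
    [0, 0, -0.037],
    [0, 0, -0.037],
    [0, 0, -0.037],
    [0, 0, -0.037],
    [0, 0, -0.037],
    [0, 0, -0.037],
    [0, 0, -0.037],
    [0, 0, -0.0247],
    [0, 0, -0.0123],
    [0, 0, 0],
    [0, 0, 0],
    [0, 0, 0],
    [0, 0, 0],
  ],
  delta_pos=[
    [-0.71, 0.22, -0.01],
    [-1.42, 0.45, -0.02],
    [-2.13, 0.67, -0.03],
    [-2.13, 0.67, -0.03],
    [-2.13, 0.67, -0.03],
    [-2.13, 0.67, -0.03],
    [-2.13, 0.67, -0.03],
    [-2.13, 0.67, -0.03],
    [-2.13, 0.67, -0.03],
    [-2.13, 0.67, -0.03],
    [-1.42, 0.45, -0.02],
    [-0.71, 0.22, -0.01],
    [0, 0, 0],
    [0, 0, 0],
    [0, 0, 0],
    [0, 0, 0],
  ],
  gripper=[6, 6, 6, 6, 6, 6, 6, 6, 6, 6, 6, 6, 6, 6, 6, 6],
)

```text
time_s: 14.35
tool_pos: [0.5293, -0.1349, 0.2013]
tool_rot: [180.0, 0.0, 97.4]
force: [0.6, 0.5, -0.3]
grip_width: 0.0594
grasp_force: 0.0
```

```bash
python3 -c "
from fit import *
from plan import *
cs=[eyes.read_camera('side'),eyes.read_camera('wrist')]; out=[]
for c,(x0,y0) in zip(cs,((230,190),(180,90))):
    im=c['pixels'][:,:,::-1].copy()
    m=np.zeros((480,640),np.uint8); row(m,c,W); k,_=cv2.findContours(m,0,2); cv2.drawContours(im,k,-1,(0,255,0),1)
    out.append(cv2.resize(im[y0:y0+250,x0:x0+250],(400,400)))
cv2.imwrite('pics/w3.png',np.hstack(out))
p,y=tgt(W,.034,.052,.080); plan(p,y,8)"
```

```text
t 14.45 at [ 0.5293 -0.1352  0.2014] [1.7999e+02 2.0000e-02 9.7390e+01] q7 15.3 -> [ 0.5287 -0.1363  0.127 ] 97.3
A [[0.0, 0.0, 0.0001], [0.0, 0.0, 0.0001], [0.0, 0.0001, 0.0002], [0.0, 0.0001, 0.0002], [0.0, 0.0001, 0.0002], [0.0, 0.0001, 0.0002], [0.0, 0.0, 0.0001], [0.0, 0.0, 0.0001]]
D [[-0.01, -0.0, 0.41], [-0.01, -0.01, 0.83], [-0.02, -0.01, 1.24], [-0.02, -0.01, 1.24], [-0.02, -0.01, 1.24], [-0.02, -0.01, 1.24], [-0.01, -0.01, 0.83], [-0.01, -0.0, 0.41]]
```

View pics/w3.png

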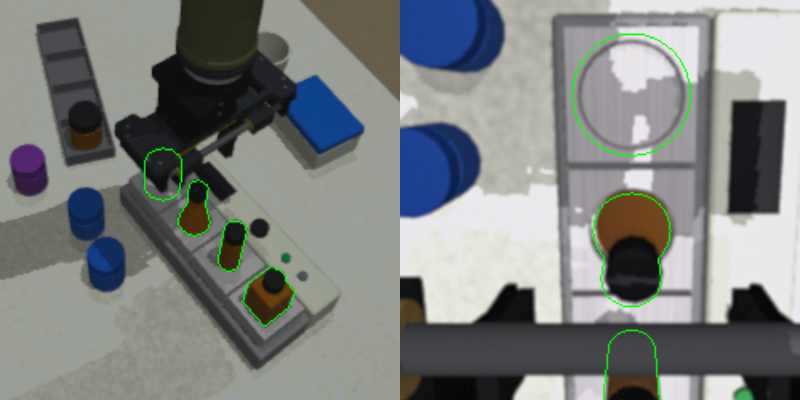

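The jar stands in the right-end compartment (left crop, 85,125). The flask is under the gripper (right crop, 632,250), about 1–2 mm further along +y than predicted, so I descend straight.

Request:
drive_tool(
  angular=[
    [0, 0, 0],
    [0, 0, 0],
    [0, 0, 0],
    [0, 0, 0],
    [0, 0, 0],
    [0, 0, 0],
    [0, 0, 0],
    [0, 0, 0],
    [0, 0, 0],
    [0, 0, 0],
    [0, 0, 0],
    [0, 0, 0],
    [0, 0, 0],
    [0, 0, 0],
    [0, 0, 0],
    [0, 0, 0],
    [0, 0, 0],
    [0, 0, 0],
  ],
  delta_pos=[
    [0, 0, 0.4],
    [0, 0, 0.8],
    [0, 0, 1.2],
    [0, 0, 1.2],
    [0, 0, 1.2],
    [0, 0, 1.2],
    [0, 0, 0.8],
    [0, 0, 0.4],
    [0, 0, 0.2],
    [0, 0, 0],
    [0, 0, 0],
    [0, 0, 0],
    [0, 0, 0],
    [0, 0, 0],
    [0, 0, 0],
    [0, 0, 0],
    [0, 0, 0],
    [0, 0, 0],
  ],
  gripper=[6, 6, 6, 6, 6, 6, 6, 6, 6, 6, 1.5, 1.5, 1.5, 1.5, 1.5, 1.5, 1.5, 1.5],
  squeeze=15,
)

```text
time_s: 16.25
tool_pos: [0.5295, -0.1358, 0.1273]
tool_rot: [180.0, 0.0, 97.3]
force: [0.4, -0.4, 0.9]
grip_width: 0.0223
grasp_force: 15.0
```

Request:
drive_tool(
  angular=[
    [0, 0, 0],
    [0, 0, 0],
    [0, 0, 0],
    [0, 0, 0],
    [0, 0, 0],
    [0, 0, 0],
    [0, 0, 0],
    [0, 0, 0],
    [0, 0, 0],
    [0, 0, 0],
    [0, 0, 0],
    [0, 0, 0],
  ],
  delta_pos=[
    [0, 0, -0.3],
    [0, 0, -0.6],
    [0, 0, -1.0],
    [0, 0, -1.3],
    [0, 0, -1.3],
    [0, 0, -1.3],
    [0, 0, -1.1],
    [0, 0, -0.6],
    [0, 0, 0],
    [0, 0, 0],
    [0, 0, 0],
    [0, 0, 0],
  ],
  gripper=[1.5, 1.5, 1.5, 1.5, 1.5, 1.5, 1.5, 1.5, 1.5, 1.5, 1.5, 1.5],
)

```text
time_s: 17.45
tool_pos: [0.529, -0.1357, 0.2016]
tool_rot: [-179.9, -0.0, 97.3]
force: [0.1, 0.4, -0.5]
grip_width: 0.0224
grasp_force: 15.0
```

```bash
python3 -c "
from plan import *
s=telemetry.get_obs(); print(s['force'],s['grip_width'],s['grasp_force'])
p,y=tgt(K,-.034,.105,.080); plan(p,y,15)"
```

```text
[ 0.08884377  0.41392178 -0.5110072 ] 0.022378330102337963 15.000135214067996
t 17.45 at [ 0.529  -0.1357  0.2016] [-1.7993e+02 -3.0000e-02  9.7340e+01] q7 15.4 -> [0.4956 0.15   0.18  ] 76.1
A [[-0.0, -0.0, 0.0095], [-0.0001, -0.0, 0.019], [-0.0001, -0.0, 0.0285], [-0.0001, -0.0, 0.0285], [-0.0001, -0.0, 0.0285], [-0.0001, -0.0, 0.0285], [-0.0001, -0.0, 0.0285], [-0.0001, -0.0, 0.0285], [-0.0001, -0.0, 0.0285], [-0.0001, -0.0, 0.0285], [-0.0001, -0.0, 0.0285], [-0.0001, -0.0, 0.0285], [-0.0001, -0.0, 0.0285], [-0.0001, -0.0, 0.019], [-0.0, -0.0, 0.0095]]
D [[0.73, -0.12, 0.06], [1.46, -0.24, 0.11], [2.2, -0.36, 0.17], [2.2, -0.36, 0.17], [2.2, -0.36, 0.17], [2.2, -0.36, 0.17], [2.2, -0.36, 0.17], [2.2, -0.36, 0.17], [2.2, -0.36, 0.17], [2.2, -0.36, 0.17], [2.2, -0.36, 0.17], [2.2, -0.36, 0.17], [2.2, -0.36, 0.17], [1.46, -0.24, 0.11], [0.73, -0.12, 0.06]]
```

Request:
drive_tool(
  angular=[
    [0, 0, 0.0095],
    [0, 0, 0.019],
    [0, 0, 0.0285],
    [0, 0, 0.0285],
    [0, 0, 0.0285],
    [0, 0, 0.0285],
    [0, 0, 0.0285],
    [0, 0, 0.0285],
    [0, 0, 0.0285],
    [0, 0, 0.0285],
    [0, 0, 0.0285],
    [0, 0, 0.0285],
    [0, 0, 0.0285],
    [0, 0, 0.019],
    [0, 0, 0.0095],
    [0, 0, 0],
    [0, 0, 0],
    [0, 0, 0],
    [0, 0, 0],
  ],
  delta_pos=[
    [0.73, -0.12, 0.06],
    [1.46, -0.24, 0.11],
    [2.2, -0.36, 0.17],
    [2.2, -0.36, 0.17],
    [2.2, -0.36, 0.17],
    [2.2, -0.36, 0.17],
    [2.2, -0.36, 0.17],
    [2.2, -0.36, 0.17],
    [2.2, -0.36, 0.17],
    [2.2, -0.36, 0.17],
    [2.2, -0.36, 0.17],
    [2.2, -0.36, 0.17],
    [2.2, -0.36, 0.17],
    [1.46, -0.24, 0.11],
    [0.73, -0.12, 0.06],
    [0, 0, 0],
    [0, 0, 0],
    [0, 0, 0],
    [0, 0, 0],
  ],
  gripper=[1.5, 1.5, 1.5, 1.5, 1.5, 1.5, 1.5, 1.5, 1.5, 1.5, 1.5, 1.5, 1.5, 1.5, 1.5, 1.5, 1.5, 1.5, 1.5],
)

```text
time_s: 19.35
tool_pos: [0.4955, 0.1491, 0.1801]
tool_rot: [180.0, 0.0, 76.0]
force: [0.7, 0.1, -0.7]
grip_width: 0.0226
grasp_force: 15.0
```

```bash
cat > chk.py <<'E'
from plan import *
cs=[eyes.read_camera('side'),eyes.read_camera('wrist')]; out=[]
R=lambda x,y,z:[K[0]+np.cos(K[2])*x-np.sin(K[2])*y,K[1]+np.sin(K[2])*x+np.cos(K[2])*y,z]
for c,(x0,y0,s) in zip(cs,((180,130,220),(180,130,280))):
    im=c['pixels'][:,:,::-1].copy()
    for y in(-.102,-.034,.034,.102):
        q=np.array([proj(c,R(a*.033,y+b*.032,.024)) for a,b in((1,1),(1,-1),(-1,-1),(-1,1))]).round().astype(int); cv2.polylines(im,[q],1,(0,255,0),1)
    out.append(cv2.resize(im[y0:y0+s,x0:x0+s],(400,400)))
cv2.imwrite('pics/'+sys.argv[1],np.hstack(out))
p,y=tgt(K,float(sys.argv[2]),.005,G[sys.argv[3]]); plan(p,y,10)
E
python3 chk.py w4.png -.034 flask
```

```text
t 19.45 at [0.4955 0.1495 0.1801] [1.7999e+02 2.0000e-02 7.6050e+01] q7 -37.8 -> [0.4956 0.15   0.08  ] 76.1
A [[0.0, 0.0, -0.0001], [0.0, 0.0, -0.0001], [0.0, 0.0, -0.0002], [0.0, 0.0, -0.0002], [0.0, 0.0, -0.0002], [0.0, 0.0, -0.0002], [0.0, 0.0, -0.0002], [0.0, 0.0, -0.0002], [0.0, 0.0, -0.0001], [0.0, 0.0, -0.0001]]
D [[0.0, -0.0, 0.42], [0.0, -0.0, 0.83], [0.01, -0.0, 1.25], [0.01, -0.0, 1.25], [0.01, -0.0, 1.25], [0.01, -0.0, 1.25], [0.01, -0.0, 1.25], [0.01, -0.0, 1.25], [0.0, -0.0, 0.83], [0.0, -0.0, 0.42]]
```

View pics/w4.png

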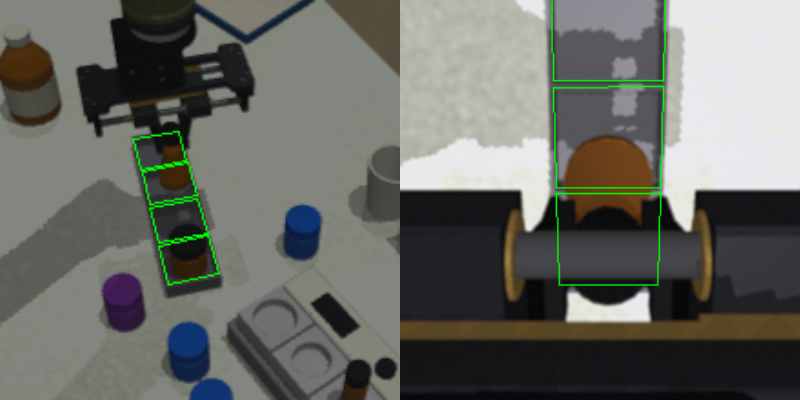

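The flask hangs upright (left crop, 170,160), centred across the rack and above its compartment. The jar stands in the right-end one. Lowering.

Request:
drive_tool(
  angular=[
    [0, 0, 0],
    [0, 0, 0],
    [0, 0, 0],
    [0, 0, 0],
    [0, 0, 0],
    [0, 0, 0],
    [0, 0, 0],
    [0, 0, 0],
    [0, 0, 0],
    [0, 0, 0],
    [0, 0, 0],
    [0, 0, 0],
    [0, 0, 0],
    [0, 0, 0],
    [0, 0, 0],
    [0, 0, 0],
    [0, 0, 0],
  ],
  delta_pos=[
    [0, 0, 0.4],
    [0, 0, 0.8],
    [0, 0, 1.2],
    [0, 0, 1.2],
    [0, 0, 1.2],
    [0, 0, 1.2],
    [0, 0, 1.2],
    [0, 0, 0.9],
    [0, 0, 0.7],
    [0, 0, 0.4],
    [0, 0, 0.3],
    [0, 0, 0.2],
    [0, 0, 0.1],
    [0, 0, 0.05],
    [0, 0, 0.05],
    [0, 0, 0],
    [0, 0, 0],
  ],
  gripper=[1.5, 1.5, 1.5, 1.5, 1.5, 1.5, 1.5, 1.5, 1.5, 1.5, 1.5, 1.5, 1.5, 1.5, 1.5, 1.5, 1.5],
)

```text
time_s: 21.15
tool_pos: [0.4955, 0.1501, 0.0812]
tool_rot: [180.0, 0.0, 76.1]
force: [0.0, -0.6, -1.0]
grip_width: 0.0224
grasp_force: 15.0
```

Request:
drive_tool(
  angular=[
    [0, 0, 0],
    [0, 0, 0],
    [0, 0, 0],
    [0, 0, 0],
    [0, 0, 0],
  ],
  delta_pos=[
    [0, 0, 0.05],
    [0, 0, 0.05],
    [0, 0, 0],
    [0, 0, 0],
    [0, 0, 0],
  ],
  gripper=[1.5, 1.5, 1.5, 1.5, 1.5],
)

```text
time_s: 21.65
tool_pos: [0.4955, 0.1501, 0.0803]
tool_rot: [180.0, 0.0, 76.1]
force: [0.4, 0.2, 0.6]
grip_width: 0.0222
grasp_force: 15.0
```

Request:
drive_tool(
  angular=[
    [0, 0, 0],
    [0, 0, 0],
    [0, 0, 0],
    [0, 0, 0],
    [0, 0, 0],
    [0, 0, 0],
    [0, 0, 0],
    [0, 0, 0],
    [0, 0, 0],
    [0, 0, 0],
    [0, 0, 0],
    [0, 0, 0],
    [0, 0, 0],
    [0, 0, 0],
    [0, 0, 0],
    [0, 0, 0],
  ],
  delta_pos=[
    [0, 0, 0],
    [0, 0, 0],
    [0, 0, 0],
    [0, 0, 0],
    [0, 0, 0],
    [0, 0, -0.5],
    [0, 0, -1.0],
    [0, 0, -2.0],
    [0, 0, -2.5],
    [0, 0, -2.5],
    [0, 0, -2.0],
    [0, 0, -1.0],
    [0, 0, -0.5],
    [0, 0, 0],
    [0, 0, 0],
    [0, 0, 0],
  ],
  gripper=[6, 6, 6, 6, 6, 6, 6, 6, 6, 6, 6, 6, 6, 6, 6, 6],
)

```text
time_s: 23.25
tool_pos: [0.4947, 0.1499, 0.1991]
tool_rot: [-179.9, 0.0, 76.1]
force: [0.2, -0.2, -0.4]
grip_width: 0.0599
grasp_force: 0.0
```

```bash
sed -i 's/W=np.array(\[.533,-.170/W=np.array([.533,-.169/' plan.py; python3 -c "
from plan import *
p,y=tgt(W,-.034,.052,.048); p[2]=.2; plan(p,y,16)"
```

```text
t 23.25 at [0.4947 0.1499 0.1991] [-1.7989e+02  4.0000e-02  7.6110e+01] q7 -37.2 -> [ 0.5373 -0.2027  0.2   ] 97.3
A [[-0.0, 0.0, -0.0088], [-0.0001, 0.0, -0.0176], [-0.0001, 0.0, -0.0265], [-0.0001, 0.0, -0.0265], [-0.0001, 0.0, -0.0265], [-0.0001, 0.0, -0.0265], [-0.0001, 0.0, -0.0265], [-0.0001, 0.0, -0.0265], [-0.0001, 0.0, -0.0265], [-0.0001, 0.0, -0.0265], [-0.0001, 0.0, -0.0265], [-0.0001, 0.0, -0.0265], [-0.0001, 0.0, -0.0265], [-0.0001, 0.0, -0.0265], [-0.0001, 0.0, -0.0176], [-0.0, 0.0, -0.0088]]
D [[-0.84, 0.16, -0.0], [-1.67, 0.32, -0.0], [-2.51, 0.48, -0.01], [-2.51, 0.48, -0.01], [-2.51, 0.48, -0.01], [-2.51, 0.48, -0.01], [-2.51, 0.48, -0.01], [-2.51, 0.48, -0.01], [-2.51, 0.48, -0.01], [-2.51, 0.48, -0.01], [-2.51, 0.48, -0.01], [-2.51, 0.48, -0.01], [-2.51, 0.48, -0.01], [-2.51, 0.48, -0.01], [-1.67, 0.32, -0.0], [-0.84, 0.16, -0.0]]
```

Request:
drive_tool(
  angular=[
    [0, 0, -0.0088],
    [0, 0, -0.0176],
    [0, 0, -0.0265],
    [0, 0, -0.0265],
    [0, 0, -0.0265],
    [0, 0, -0.0265],
    [0, 0, -0.0265],
    [0, 0, -0.0265],
    [0, 0, -0.0265],
    [0, 0, -0.0265],
    [0, 0, -0.0265],
    [0, 0, -0.0265],
    [0, 0, -0.0265],
    [0, 0, -0.0265],
    [0, 0, -0.0176],
    [0, 0, -0.0088],
    [0, 0, 0],
    [0, 0, 0],
    [0, 0, 0],
    [0, 0, 0],
  ],
  delta_pos=[
    [-0.84, 0.16, 0],
    [-1.67, 0.32, 0],
    [-2.51, 0.48, -0.01],
    [-2.51, 0.48, -0.01],
    [-2.51, 0.48, -0.01],
    [-2.51, 0.48, -0.01],
    [-2.51, 0.48, -0.01],
    [-2.51, 0.48, -0.01],
    [-2.51, 0.48, -0.01],
    [-2.51, 0.48, -0.01],
    [-2.51, 0.48, -0.01],
    [-2.51, 0.48, -0.01],
    [-2.51, 0.48, -0.01],
    [-2.51, 0.48, -0.01],
    [-1.67, 0.32, 0],
    [-0.84, 0.16, 0],
    [0, 0, 0],
    [0, 0, 0],
    [0, 0, 0],
    [0, 0, 0],
  ],
  gripper=[6, 6, 6, 6, 6, 6, 6, 6, 6, 6, 6, 6, 6, 6, 6, 6, 6, 6, 6, 6],
)

```text
time_s: 25.25
tool_pos: [0.5378, -0.202, 0.2015]
tool_rot: [180.0, 0.0, 97.4]
force: [-0.1, 0.4, 0.8]
grip_width: 0.0597
grasp_force: 0.0
```

```bash
cat > chkw.py <<'E'
from fit import *
from plan import *
cs=[eyes.read_camera('side'),eyes.read_camera('wrist')]; out=[]
for c,(x0,y0) in zip(cs,((230,190),(180,90))):
    im=c['pixels'][:,:,::-1].copy()
    m=np.zeros((480,640),np.uint8); row(m,c,W); k,_=cv2.findContours(m,0,2); cv2.drawContours(im,k,-1,(0,255,0),1)
    out.append(cv2.resize(im[y0:y0+250,x0:x0+250],(400,400)))
cv2.imwrite('pics/'+sys.argv[1],np.hstack(out))
p,y=tgt(W,Y[sys.argv[2]],.052,G[sys.argv[2]]); plan(p,y,9)
E
python3 chkw.py w5.png slim
```

```text
t 25.35 at [ 0.5378 -0.2024  0.2015] [1.7999e+02 2.0000e-02 9.7410e+01] q7 21.0 -> [ 0.5373 -0.2027  0.095 ] 97.3
A [[0.0, 0.0, 0.0001], [0.0, 0.0, 0.0001], [0.0, 0.0, 0.0002], [0.0, 0.0, 0.0002], [0.0, 0.0, 0.0002], [0.0, 0.0, 0.0002], [0.0, 0.0, 0.0002], [0.0, 0.0, 0.0001], [0.0, 0.0, 0.0001]]
D [[-0.0, -0.0, 0.51], [-0.0, -0.01, 1.01], [-0.0, -0.01, 1.52], [-0.0, -0.01, 1.52], [-0.0, -0.01, 1.52], [-0.0, -0.01, 1.52], [-0.0, -0.01, 1.52], [-0.0, -0.01, 1.01], [-0.0, -0.0, 0.51]]
```

View pics/w5.png

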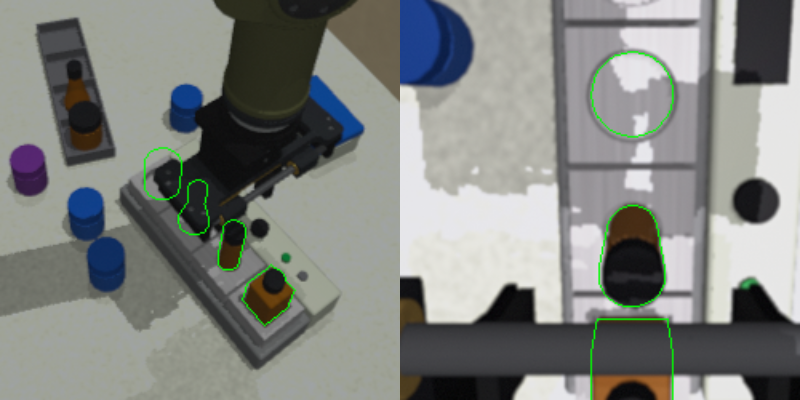

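The flask stands in its compartment beside the jar. The slim vial lies under the gripper (right crop, 632,255) and the outline matches. Descending and gripping.

Request:
drive_tool(
  angular=[
    [0, 0, 0],
    [0, 0, 0],
    [0, 0, 0],
    [0, 0, 0],
    [0, 0, 0],
    [0, 0, 0],
    [0, 0, 0],
    [0, 0, 0],
    [0, 0, 0],
    [0, 0, 0],
    [0, 0, 0],
    [0, 0, 0],
    [0, 0, 0],
    [0, 0, 0],
    [0, 0, 0],
    [0, 0, 0],
    [0, 0, 0],
    [0, 0, 0],
    [0, 0, 0],
  ],
  delta_pos=[
    [0, 0, 0.5],
    [0, 0, 1.0],
    [0, 0, 1.5],
    [0, 0, 1.5],
    [0, 0, 1.5],
    [0, 0, 1.5],
    [0, 0, 1.5],
    [0, 0, 1.0],
    [0, 0, 0.5],
    [0, 0, 0.15],
    [0, 0, 0],
    [0, 0, 0],
    [0, 0, 0],
    [0, 0, 0],
    [0, 0, 0],
    [0, 0, 0],
    [0, 0, 0],
    [0, 0, 0],
    [0, 0, 0],
  ],
  gripper=[6, 6, 6, 6, 6, 6, 6, 6, 6, 6, 6, 2, 2, 2, 2, 2, 2, 2, 2],
  squeeze=12,
)

```text
time_s: 27.25
tool_pos: [0.5378, -0.2031, 0.0949]
tool_rot: [180.0, 0.0, 97.3]
force: [0.3, -0.1, 1.1]
grip_width: 0.0256
grasp_force: 12.0
```

Request:
drive_tool(
  angular=[
    [0, 0, 0],
    [0, 0, 0],
    [0, 0, 0],
    [0, 0, 0],
    [0, 0, 0],
    [0, 0, 0],
    [0, 0, 0],
    [0, 0, 0],
    [0, 0, 0],
    [0, 0, 0],
    [0, 0, 0],
    [0, 0, 0],
    [0, 0, 0],
    [0, 0, 0],
  ],
  delta_pos=[
    [0, 0, 0],
    [0, 0, 0],
    [0, 0, -0.3],
    [0, 0, -0.6],
    [0, 0, -1.0],
    [0, 0, -1.5],
    [0, 0, -1.5],
    [0, 0, -1.5],
    [0, 0, -1.1],
    [0, 0, -0.6],
    [0, 0, 0],
    [0, 0, 0],
    [0, 0, 0],
    [0, 0, 0],
  ],
  gripper=[2, 2, 2, 2, 2, 2, 2, 2, 2, 2, 2, 2, 2, 2],
)

```text
time_s: 28.65
tool_pos: [0.5374, -0.2029, 0.1751]
tool_rot: [-179.9, -0.0, 97.4]
force: [-0.6, -0.7, -1.6]
grip_width: 0.0257
grasp_force: 12.0
```

```bash
python3 -c "
from plan import *
s=telemetry.get_obs(); print(s['force'],s['grip_width'],s['grasp_force'])
p,y=tgt(K,.034,.125,.048); plan(p,y,18)"
```

```text
[-0.61138586 -0.69766791 -1.57877905] 0.025740603311673743 11.99986474821344
t 28.65 at [ 0.5374 -0.2029  0.1751] [-1.7994e+02 -4.0000e-02  9.7350e+01] q7 20.6 -> [0.5118 0.216  0.168 ] 76.1
A [[-0.0, -0.0, 0.0077], [-0.0001, -0.0, 0.0154], [-0.0001, -0.0, 0.0231], [-0.0001, -0.0, 0.0231], [-0.0001, -0.0, 0.0231], [-0.0001, -0.0, 0.0231], [-0.0001, -0.0, 0.0231], [-0.0001, -0.0, 0.0231], [-0.0001, -0.0, 0.0231], [-0.0001, -0.0, 0.0231], [-0.0001, -0.0, 0.0231], [-0.0001, -0.0, 0.0231], [-0.0001, -0.0, 0.0231], [-0.0001, -0.0, 0.0231], [-0.0001, -0.0, 0.0231], [-0.0001, -0.0, 0.0231], [-0.0001, -0.0, 0.0154], [-0.0, -0.0, 0.0077]]
D [[0.87, -0.09, 0.02], [1.75, -0.19, 0.03], [2.62, -0.28, 0.05], [2.62, -0.28, 0.05], [2.62, -0.28, 0.05], [2.62, -0.28, 0.05], [2.62, -0.28, 0.05], [2.62, -0.28, 0.05], [2.62, -0.28, 0.05], [2.62, -0.28, 0.05], [2.62, -0.28, 0.05], [2.62, -0.28, 0.05], [2.62, -0.28, 0.05], [2.62, -0.28, 0.05], [2.62, -0.28, 0.05], [2.62, -0.28, 0.05], [1.75, -0.19, 0.03], [0.87, -0.09, 0.02]]
```

Request:
drive_tool(
  angular=[
    [0, 0, 0.0077],
    [0, 0, 0.0154],
    [0, 0, 0.0231],
    [0, 0, 0.0231],
    [0, 0, 0.0231],
    [0, 0, 0.0231],
    [0, 0, 0.0231],
    [0, 0, 0.0231],
    [0, 0, 0.0231],
    [0, 0, 0.0231],
    [0, 0, 0.0231],
    [0, 0, 0.0231],
    [0, 0, 0.0231],
    [0, 0, 0.0231],
    [0, 0, 0.0231],
    [0, 0, 0.0231],
    [0, 0, 0.0154],
    [0, 0, 0.0077],
    [0, 0, 0],
    [0, 0, 0],
  ],
  delta_pos=[
    [0.87, -0.09, 0.02],
    [1.75, -0.19, 0.03],
    [2.62, -0.28, 0.05],
    [2.62, -0.28, 0.05],
    [2.62, -0.28, 0.05],
    [2.62, -0.28, 0.05],
    [2.62, -0.28, 0.05],
    [2.62, -0.28, 0.05],
    [2.62, -0.28, 0.05],
    [2.62, -0.28, 0.05],
    [2.62, -0.28, 0.05],
    [2.62, -0.28, 0.05],
    [2.62, -0.28, 0.05],
    [2.62, -0.28, 0.05],
    [2.62, -0.28, 0.05],
    [2.62, -0.28, 0.05],
    [1.75, -0.19, 0.03],
    [0.87, -0.09, 0.02],
    [0, 0, 0],
    [0, 0, 0],
  ],
  gripper=[2, 2, 2, 2, 2, 2, 2, 2, 2, 2, 2, 2, 2, 2, 2, 2, 2, 2, 2, 2],
)

```text
time_s: 30.65
tool_pos: [0.5121, 0.2144, 0.1676]
tool_rot: [-180.0, 0.1, 76.2]
force: [-0.4, -0.3, 0.1]
grip_width: 0.0257
grasp_force: 12.0
```

Request:
drive_tool(
  angular=[
    [0, 0, 0],
    [0, 0, 0],
    [0, 0, 0],
  ],
  delta_pos=[
    [0, 0, 0],
    [0, 0, 0],
    [0, 0, 0],
  ],
  gripper=[2, 2, 2],
)

```text
time_s: 30.95
tool_pos: [0.5124, 0.2145, 0.1679]
tool_rot: [180.0, 0.0, 76.1]
force: [0.2, -0.8, -0.2]
grip_width: 0.0256
grasp_force: 12.0
```

```bash
python3 chk.py w6.png .034 slim
```

```text
t 31.05 at [0.5124 0.2149 0.1679] [1.7998e+02 1.0000e-02 7.6140e+01] q7 -46.9 -> [0.5118 0.216  0.048 ] 76.1
A [[0.0, 0.0, 0.0], [0.0, 0.0, 0.0], [0.0, 0.0, 0.0], [0.0, 0.0, 0.0], [0.0, 0.0, 0.0], [0.0, 0.0, 0.0], [0.0, 0.0, 0.0], [0.0, 0.0, 0.0], [0.0, 0.0, 0.0], [0.0, 0.0, 0.0]]
D [[0.0, -0.0, 0.5], [0.01, -0.01, 1.0], [0.01, -0.01, 1.5], [0.01, -0.01, 1.5], [0.01, -0.01, 1.5], [0.01, -0.01, 1.5], [0.01, -0.01, 1.5], [0.01, -0.01, 1.5], [0.01, -0.01, 1.0], [0.0, -0.0, 0.5]]
```

View pics/w6.png

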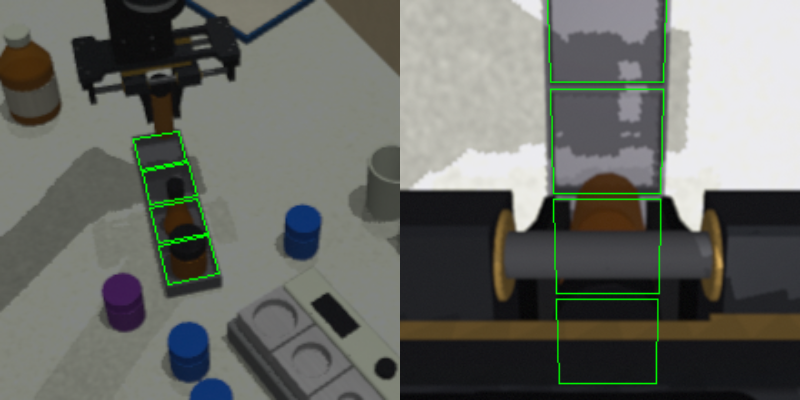

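The slim vial is upright and centred over the third compartment from the right. Lowering.

Request:
drive_tool(
  angular=[
    [0, 0, 0],
    [0, 0, 0],
    [0, 0, 0],
    [0, 0, 0],
    [0, 0, 0],
    [0, 0, 0],
    [0, 0, 0],
    [0, 0, 0],
    [0, 0, 0],
    [0, 0, 0],
    [0, 0, 0],
    [0, 0, 0],
    [0, 0, 0],
    [0, 0, 0],
    [0, 0, 0],
    [0, 0, 0],
    [0, 0, 0],
    [0, 0, 0],
  ],
  delta_pos=[
    [0, 0, 0.5],
    [0, 0, 1.0],
    [0, 0, 1.5],
    [0, 0, 1.5],
    [0, 0, 1.5],
    [0, 0, 1.5],
    [0, 0, 1.3],
    [0, 0, 1.0],
    [0, 0, 0.7],
    [0, 0, 0.5],
    [0, 0, 0.4],
    [0, 0, 0.2],
    [0, 0, 0.15],
    [0, 0, 0.1],
    [0, 0, 0.05],
    [0, 0, 0],
    [0, 0, 0],
    [0, 0, 0],
  ],
  gripper=[2, 2, 2, 2, 2, 2, 2, 2, 2, 2, 2, 2, 2, 2, 2, 2, 2, 2],
)

```text
time_s: 32.85
tool_pos: [0.5123, 0.2154, 0.0489]
tool_rot: [180.0, 0.0, 76.2]
force: [1.3, -0.3, -1.4]
grip_width: 0.0258
grasp_force: 12.0
```

Request:
drive_tool(
  angular=[
    [0, 0, 0],
    [0, 0, 0],
    [0, 0, 0],
    [0, 0, 0],
  ],
  delta_pos=[
    [0, 0, 0.05],
    [0, 0, 0],
    [0, 0, 0],
    [0, 0, 0],
  ],
  gripper=[2, 2, 2, 2],
)

```text
time_s: 33.25
tool_pos: [0.5122, 0.2154, 0.0483]
tool_rot: [-180.0, 0.0, 76.2]
force: [0.6, -0.0, 0.1]
grip_width: 0.026
grasp_force: 12.0
```

Request:
drive_tool(
  angular=[
    [0, 0, 0],
    [0, 0, 0],
    [0, 0, 0],
    [0, 0, 0],
    [0, 0, 0],
    [0, 0, 0],
    [0, 0, 0],
    [0, 0, 0],
    [0, 0, 0],
    [0, 0, 0],
    [0, 0, 0],
    [0, 0, 0],
    [0, 0, 0],
    [0, 0, 0],
    [0, 0, 0],
    [0, 0, 0],
    [0, 0, 0],
    [0, 0, 0],
  ],
  delta_pos=[
    [0, 0, 0.03],
    [0, 0, 0],
    [0, 0, 0],
    [0, 0, 0],
    [0, 0, 0],
    [0, 0, 0],
    [0, 0, -0.5],
    [0, 0, -1.0],
    [0, 0, -2.0],
    [0, 0, -3.0],
    [0, 0, -3.0],
    [0, 0, -3.0],
    [0, 0, -2.0],
    [0, 0, -0.7],
    [0, 0, 0],
    [0, 0, 0],
    [0, 0, 0],
    [0, 0, 0],
  ],
  gripper=[2, 2, 6, 6, 6, 6, 6, 6, 6, 6, 6, 6, 6, 6, 6, 6, 6, 6],
)

```text
time_s: 35.05
tool_pos: [0.5117, 0.2151, 0.1988]
tool_rot: [-179.9, 0.1, 76.2]
force: [-0.1, 0.3, 0.4]
grip_width: 0.06
grasp_force: 0.0
```

```bash
python3 -c "
from plan import *
p,y=tgt(W,-.102,.052,.043); p[2]=.2; plan(p,y,19)"
```

```text
t 35.05 at [0.5117 0.2151 0.1988] [-1.7989e+02  6.0000e-02  7.6180e+01] q7 -46.0 -> [ 0.546  -0.2702  0.2   ] 97.3
A [[-0.0, 0.0, -0.0072], [-0.0001, 0.0, -0.0145], [-0.0001, 0.0, -0.0217], [-0.0001, 0.0, -0.0217], [-0.0001, 0.0, -0.0217], [-0.0001, 0.0, -0.0217], [-0.0001, 0.0, -0.0217], [-0.0001, 0.0, -0.0217], [-0.0001, 0.0, -0.0217], [-0.0001, 0.0, -0.0217], [-0.0001, 0.0, -0.0217], [-0.0001, 0.0, -0.0217], [-0.0001, 0.0, -0.0217], [-0.0001, 0.0, -0.0217], [-0.0001, 0.0, -0.0217], [-0.0001, 0.0, -0.0217], [-0.0001, 0.0, -0.0217], [-0.0001, 0.0, -0.0145], [-0.0, 0.0, -0.0072]]
D [[-0.95, 0.13, -0.0], [-1.9, 0.26, -0.0], [-2.85, 0.4, -0.01], [-2.85, 0.4, -0.01], [-2.85, 0.4, -0.01], [-2.85, 0.4, -0.01], [-2.85, 0.4, -0.01], [-2.85, 0.4, -0.01], [-2.85, 0.4, -0.01], [-2.85, 0.4, -0.01], [-2.85, 0.4, -0.01], [-2.85, 0.4, -0.01], [-2.85, 0.4, -0.01], [-2.85, 0.4, -0.01], [-2.85, 0.4, -0.01], [-2.85, 0.4, -0.01], [-2.85, 0.4, -0.01], [-1.9, 0.26, -0.0], [-0.95, 0.13, -0.0]]
```

Request:
drive_tool(
  angular=[
    [0, 0, -0.0072],
    [0, 0, -0.0145],
    [0, 0, -0.0217],
    [0, 0, -0.0217],
    [0, 0, -0.0217],
    [0, 0, -0.0217],
    [0, 0, -0.0217],
    [0, 0, -0.0217],
    [0, 0, -0.0217],
    [0, 0, -0.0217],
    [0, 0, -0.0217],
    [0, 0, -0.0217],
    [0, 0, -0.0217],
    [0, 0, -0.0217],
    [0, 0, -0.0217],
    [0, 0, -0.0217],
    [0, 0, -0.0217],
    [0, 0, -0.0145],
    [0, 0, -0.0072],
    [0, 0, 0],
  ],
  delta_pos=[
    [-0.95, 0.13, 0],
    [-1.9, 0.26, 0],
    [-2.85, 0.4, -0.01],
    [-2.85, 0.4, -0.01],
    [-2.85, 0.4, -0.01],
    [-2.85, 0.4, -0.01],
    [-2.85, 0.4, -0.01],
    [-2.85, 0.4, -0.01],
    [-2.85, 0.4, -0.01],
    [-2.85, 0.4, -0.01],
    [-2.85, 0.4, -0.01],
    [-2.85, 0.4, -0.01],
    [-2.85, 0.4, -0.01],
    [-2.85, 0.4, -0.01],
    [-2.85, 0.4, -0.01],
    [-2.85, 0.4, -0.01],
    [-2.85, 0.4, -0.01],
    [-1.9, 0.26, 0],
    [-0.95, 0.13, 0],
    [0, 0, 0],
  ],
  gripper=[6, 6, 6, 6, 6, 6, 6, 6, 6, 6, 6, 6, 6, 6, 6, 6, 6, 6, 6, 6],
)

```text
time_s: 37.05
tool_pos: [0.5465, -0.2714, 0.2009]
tool_rot: [-180.0, -0.0, 97.2]
force: [-0.5, -0.0, -0.7]
grip_width: 0.06
grasp_force: 0.0
```

Request:
drive_tool(
  angular=[
    [0, 0, 0],
    [0, 0, 0],
    [0, 0, 0],
  ],
  delta_pos=[
    [0, 0, 0],
    [0, 0, 0],
    [0, 0, 0],
  ],
  gripper=[6, 6, 6],
)

```text
time_s: 37.35
tool_pos: [0.5474, -0.2685, 0.2018]
tool_rot: [180.0, 0.0, 97.4]
force: [0.8, 0.4, 0.4]
grip_width: 0.0605
grasp_force: 0.0
```

```bash
python3 chkw.py w7.png square
```

```text
t 37.45 at [ 0.5473 -0.269   0.2018] [1.7999e+02 2.0000e-02 9.7380e+01] q7 26.1 -> [ 0.546  -0.2702  0.09  ] 97.3
A [[0.0, 0.0, 0.0], [0.0, 0.0, 0.0001], [0.0, 0.0, 0.0001], [0.0, 0.0, 0.0001], [0.0, 0.0, 0.0001], [0.0, 0.0, 0.0001], [0.0, 0.0, 0.0001], [0.0, 0.0, 0.0001], [0.0, 0.0, 0.0]]
D [[-0.0, -0.01, 0.53], [-0.01, -0.01, 1.06], [-0.01, -0.02, 1.6], [-0.01, -0.02, 1.6], [-0.01, -0.02, 1.6], [-0.01, -0.02, 1.6], [-0.01, -0.02, 1.6], [-0.01, -0.01, 1.06], [-0.0, -0.01, 0.53]]
```

View pics/w7.png

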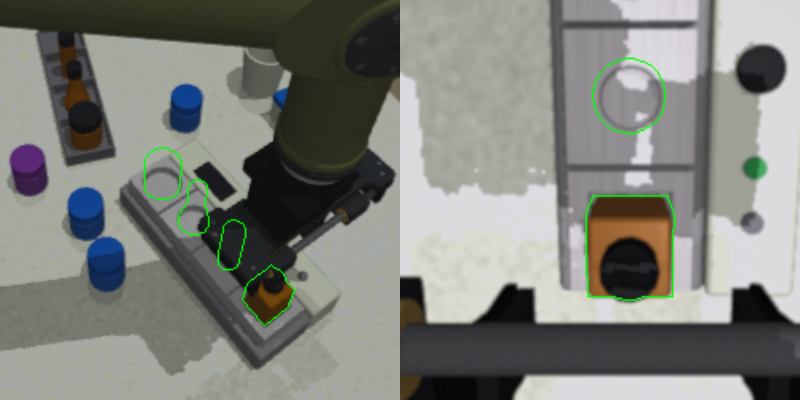

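Three containers stand in the rack. The square bottle is under the gripper (right crop, 630,250), aligned with its outline. Descending.

Request:
drive_tool(
  angular=[
    [0, 0, 0],
    [0, 0, 0],
    [0, 0, 0],
    [0, 0, 0],
    [0, 0, 0],
    [0, 0, 0],
    [0, 0, 0],
    [0, 0, 0],
    [0, 0, 0],
    [0, 0, 0],
    [0, 0, 0],
    [0, 0, 0],
    [0, 0, 0],
    [0, 0, 0],
    [0, 0, 0],
    [0, 0, 0],
    [0, 0, 0],
    [0, 0, 0],
    [0, 0, 0],
  ],
  delta_pos=[
    [0, -0.01, 0.53],
    [-0.01, -0.01, 1.06],
    [-0.01, -0.02, 1.6],
    [-0.01, -0.02, 1.6],
    [-0.01, -0.02, 1.6],
    [-0.01, -0.02, 1.6],
    [-0.01, -0.02, 1.6],
    [-0.01, -0.01, 1.06],
    [0, -0.01, 0.53],
    [0, 0, 0],
    [0, 0, 0],
    [0, 0, 0],
    [0, 0, 0],
    [0, 0, 0],
    [0, 0, 0],
    [0, 0, 0],
    [0, 0, 0],
    [0, 0, 0],
    [0, 0, 0],
  ],
  gripper=[6, 6, 6, 6, 6, 6, 6, 6, 6, 6, 6, 3, 3, 3, 3, 3, 3, 3, 3],
  squeeze=15,
)

```text
time_s: 39.35
tool_pos: [0.5461, -0.2708, 0.0901]
tool_rot: [180.0, 0.0, 97.3]
force: [0.1, 0.1, 4.1]
grip_width: 0.0379
grasp_force: 15.0
```

Request:
drive_tool(
  angular=[
    [0, 0, 0],
    [0, 0, 0],
    [0, 0, 0],
    [0, 0, 0],
    [0, 0, 0],
    [0, 0, 0],
    [0, 0, 0],
    [0, 0, 0],
    [0, 0, 0],
    [0, 0, 0],
    [0, 0, 0],
    [0, 0, 0],
    [0, 0, 0],
    [0, 0, 0],
  ],
  delta_pos=[
    [0, 0, 0],
    [0, 0, 0],
    [0, 0, -0.3],
    [0, 0, -0.6],
    [0, 0, -1.0],
    [0, 0, -1.5],
    [0, 0, -1.5],
    [0, 0, -1.5],
    [0, 0, -1.1],
    [0, 0, -0.6],
    [0, 0, 0],
    [0, 0, 0],
    [0, 0, 0],
    [0, 0, 0],
  ],
  gripper=[3, 3, 3, 3, 3, 3, 3, 3, 3, 3, 3, 3, 3, 3],
)

```text
time_s: 40.75
tool_pos: [0.5455, -0.2705, 0.1699]
tool_rot: [-179.9, -0.0, 97.3]
force: [0.3, 0.3, -1.1]
grip_width: 0.038
grasp_force: 15.0
```

```bash
python3 -c "
from plan import *
s=telemetry.get_obs(); print(s['force'],s['grip_width'],s['grasp_force'])
p,y=tgt(K,.102,.13,.043); plan(p,y,20)"
```

```text
[ 0.25300131  0.33520946 -1.12693592] 0.03798401201267258 14.995375969447196
t 40.75 at [ 0.5455 -0.2705  0.1699] [-1.7993e+02 -5.0000e-02  9.7310e+01] q7 25.8 -> [0.5281 0.282  0.168 ] 76.1
A [[-0.0, -0.0, 0.0068], [-0.0001, -0.0, 0.0137], [-0.0001, -0.0, 0.0205], [-0.0001, -0.0, 0.0205], [-0.0001, -0.0, 0.0205], [-0.0001, -0.0, 0.0205], [-0.0001, -0.0, 0.0205], [-0.0001, -0.0, 0.0205], [-0.0001, -0.0, 0.0205], [-0.0001, -0.0, 0.0205], [-0.0001, -0.0, 0.0205], [-0.0001, -0.0, 0.0205], [-0.0001, -0.0, 0.0205], [-0.0001, -0.0, 0.0205], [-0.0001, -0.0, 0.0205], [-0.0001, -0.0, 0.0205], [-0.0001, -0.0, 0.0205], [-0.0001, -0.0, 0.0205], [-0.0001, -0.0, 0.0137], [-0.0, -0.0, 0.0068]]
D [[1.03, -0.08, 0.0], [2.05, -0.16, 0.01], [3.08, -0.24, 0.01], [3.08, -0.24, 0.01], [3.08, -0.24, 0.01], [3.08, -0.24, 0.01], [3.08, -0.24, 0.01], [3.08, -0.24, 0.01], [3.08, -0.24, 0.01], [3.08, -0.24, 0.01], [3.08, -0.24, 0.01], [3.08, -0.24, 0.01], [3.08, -0.24, 0.01], [3.08, -0.24, 0.01], [3.08, -0.24, 0.01], [3.08, -0.24, 0.01], [3.08, -0.24, 0.01], [3.08, -0.24, 0.01], [2.05, -0.16, 0.01], [1.03, -0.08, 0.0]]
```

Request:
drive_tool(
  angular=[
    [0, 0, 0.0068],
    [0, 0, 0.0137],
    [0, 0, 0.0205],
    [0, 0, 0.0205],
    [0, 0, 0.0205],
    [0, 0, 0.0205],
    [0, 0, 0.0205],
    [0, 0, 0.0205],
    [0, 0, 0.0205],
    [0, 0, 0.0205],
    [0, 0, 0.0205],
    [0, 0, 0.0205],
    [0, 0, 0.0205],
    [0, 0, 0.0205],
    [0, 0, 0.0205],
    [0, 0, 0.0205],
    [0, 0, 0.0205],
    [0, 0, 0.0205],
    [0, 0, 0.0137],
    [0, 0, 0.0068],
  ],
  delta_pos=[
    [1.03, -0.08, 0],
    [2.05, -0.16, 0.01],
    [3.08, -0.24, 0.01],
    [3.08, -0.24, 0.01],
    [3.08, -0.24, 0.01],
    [3.08, -0.24, 0.01],
    [3.08, -0.24, 0.01],
    [3.08, -0.24, 0.01],
    [3.08, -0.24, 0.01],
    [3.08, -0.24, 0.01],
    [3.08, -0.24, 0.01],
    [3.08, -0.24, 0.01],
    [3.08, -0.24, 0.01],
    [3.08, -0.24, 0.01],
    [3.08, -0.24, 0.01],
    [3.08, -0.24, 0.01],
    [3.08, -0.24, 0.01],
    [3.08, -0.24, 0.01],
    [2.05, -0.16, 0.01],
    [1.03, -0.08, 0],
  ],
  gripper=[3, 3, 3, 3, 3, 3, 3, 3, 3, 3, 3, 3, 3, 3, 3, 3, 3, 3, 3, 3],
)

```text
time_s: 42.75
tool_pos: [0.5276, 0.285, 0.1688]
tool_rot: [-179.9, -0.1, 76.3]
force: [-0.3, -0.0, -1.1]
grip_width: 0.0376
grasp_force: 15.0
```

Request:
drive_tool(
  angular=[
    [0, 0, 0],
    [0, 0, 0],
    [0, 0, 0],
    [0, 0, 0],
  ],
  delta_pos=[
    [0, 0, 0],
    [0, 0, 0],
    [0, 0, 0],
    [0, 0, 0],
  ],
  gripper=[3, 3, 3, 3],
)

```text
time_s: 43.15
tool_pos: [0.5294, 0.2804, 0.1689]
tool_rot: [180.0, 0.0, 76.1]
force: [-0.8, -0.3, -1.3]
grip_width: 0.0376
grasp_force: 15.0
```

```bash
python3 chk.py w8.png .102 square
```

```text
t 43.25 at [0.5293 0.2809 0.169 ] [1.7998e+02 3.0000e-02 7.6090e+01] q7 -54.4 -> [0.5281 0.282  0.043 ] 76.1
A [[0.0, 0.0, -0.0], [0.0, 0.0, -0.0001], [0.0, 0.0001, -0.0001], [0.0, 0.0001, -0.0001], [0.0, 0.0001, -0.0001], [0.0, 0.0001, -0.0001], [0.0, 0.0001, -0.0001], [0.0, 0.0001, -0.0001], [0.0, 0.0, -0.0001], [0.0, 0.0, -0.0]]
D [[0.0, -0.01, 0.52], [0.01, -0.01, 1.05], [0.01, -0.02, 1.57], [0.01, -0.02, 1.57], [0.01, -0.02, 1.57], [0.01, -0.02, 1.57], [0.01, -0.02, 1.57], [0.01, -0.02, 1.57], [0.01, -0.01, 1.05], [0.0, -0.01, 0.52]]
```

View pics/w8.png

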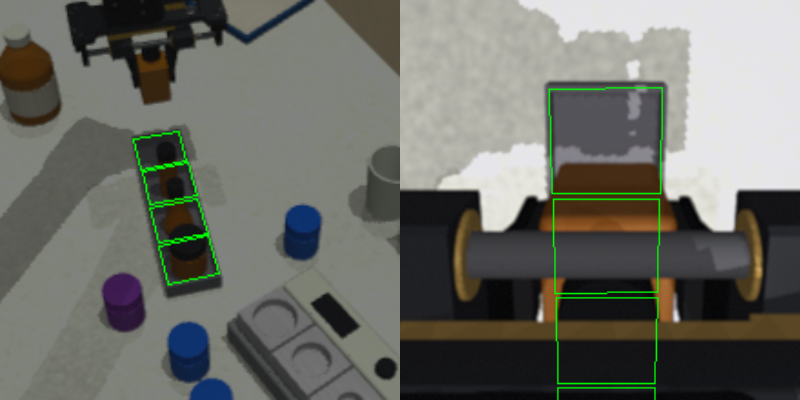

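The square bottle is upright and centred above the left-end compartment, and the large bottle is well clear. Lowering.

Request:
drive_tool(
  angular=[
    [0, 0, 0],
    [0, 0, 0],
    [0, 0, 0],
    [0, 0, 0],
    [0, 0, 0],
    [0, 0, 0],
    [0, 0, 0],
    [0, 0, 0],
    [0, 0, 0],
    [0, 0, 0],
    [0, 0, 0],
    [0, 0, 0],
    [0, 0, 0],
    [0, 0, 0],
    [0, 0, 0],
    [0, 0, 0],
    [0, 0, 0],
    [0, 0, 0],
  ],
  delta_pos=[
    [0, -0.01, 0.5],
    [0.01, -0.01, 1.0],
    [0.01, -0.02, 1.5],
    [0.01, -0.02, 1.5],
    [0.01, -0.02, 1.5],
    [0.01, -0.02, 1.5],
    [0.01, -0.01, 1.5],
    [0.01, 0, 1.1],
    [0, 0, 0.9],
    [0, 0, 0.6],
    [0, 0, 0.4],
    [0, 0, 0.2],
    [0, 0, 0.15],
    [0, 0, 0.1],
    [0, 0, 0.05],
    [0, 0, 0],
    [0, 0, 0],
    [0, 0, 0],
  ],
  gripper=[3, 3, 3, 3, 3, 3, 3, 3, 3, 3, 3, 3, 3, 3, 3, 3, 3, 3],
)

```text
time_s: 45.05
tool_pos: [0.5282, 0.2829, 0.0441]
tool_rot: [180.0, -0.0, 76.2]
force: [-0.2, 0.7, -0.5]
grip_width: 0.0378
grasp_force: 15.0
```

Request:
drive_tool(
  angular=[
    [0, 0, 0],
    [0, 0, 0],
    [0, 0, 0],
    [0, 0, 0],
    [0, 0, 0],
  ],
  delta_pos=[
    [0, 0, 0.05],
    [0, 0, 0.03],
    [0, 0, 0],
    [0, 0, 0],
    [0, 0, 0],
  ],
  gripper=[3, 3, 3, 3, 3],
)

```text
time_s: 45.55
tool_pos: [0.5281, 0.2829, 0.0431]
tool_rot: [180.0, 0.0, 76.2]
force: [0.1, 0.1, -1.7]
grip_width: 0.038
grasp_force: 15.0
```

Request:
drive_tool(
  angular=[
    [0, 0, 0],
    [0, 0, 0],
    [0, 0, 0],
    [0, 0, 0],
    [0, 0, 0],
    [0, 0, 0],
    [0, 0, 0],
    [0, 0, 0],
    [0, 0, 0],
    [0, 0, 0],
    [0, 0, 0],
    [0, 0, 0],
    [0, 0, 0],
    [0, 0, 0],
    [0, 0, 0],
    [0, 0, 0],
    [0, 0, 0],
    [0, 0, 0],
    [0, 0, 0],
  ],
  delta_pos=[
    [0, 0, 0.05],
    [0, 0, 0],
    [0, 0, 0],
    [0, 0, 0],
    [0, 0, 0],
    [0, 0, 0],
    [0, 0, 0],
    [0, 0, 0],
    [0, 0, -0.5],
    [0, 0, -1.0],
    [0, 0, -2.0],
    [0, 0, -3.0],
    [0, 0, -3.0],
    [0, 0, -3.0],
    [0, 0, -2.0],
    [0, 0, -1.5],
    [0, 0, 0],
    [0, 0, 0],
    [0, 0, 0],
  ],
  gripper=[3, 3, 3, 6, 6, 6, 6, 6, 6, 6, 6, 6, 6, 6, 6, 6, 6, 6, 6],
)

```text
time_s: 47.45
tool_pos: [0.5274, 0.2824, 0.2012]
tool_rot: [-179.9, 0.1, 76.2]
force: [-1.1, -0.3, 0.5]
grip_width: 0.06
grasp_force: 0.0
```

```bash
python3 -c "
from h import *
a=eyes.read_camera('side')['pixels'][130:350,180:400]; b=eyes.read_camera('scene')['pixels'][140:360,180:400]
cv2.imwrite('pics/end.png',cv2.resize(np.hstack([a,b])[:,:,::-1],(800,400)))"
```

```text
(no output)
```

View pics/end.png

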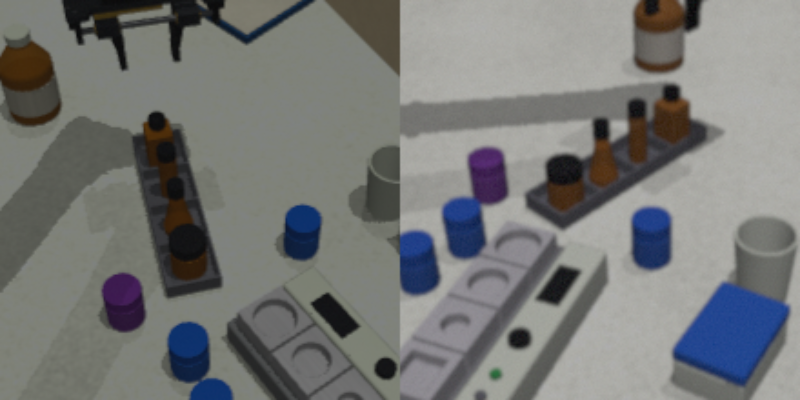

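All four stand upright in their own compartments (right crop: jar at 565,182, flask at 603,155, slim at 637,132, square at 670,115). The bystanders have not moved and the gripper is clear.

```bash
python3 -c "
from h import *
print(env.sign_off())"
```

```text
the job is handed in; nothing more can be done
None
```

I moved all four amber containers to the grey rack in reverse order and handed the job in at about 48 s. The last pictures show each one upright in its own compartment and the bystanders where they were, but the hand-in returned no verdict.

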